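# Fit the axle clip of a bench shaker with spreading pliers

## Robot

A 6-joint arm with a two-finger parallel gripper is mounted at the origin on the work surface. World frame = base frame: x ahead of the robot, y to its left, z up, the work surface at z = 0. Lengths are in m, angles in rad, forces in N, time in s.
With the tool pointing down it reaches from about 0.275 to 0.825 m from the base axis. Payload 5.2 kg.
Tool frame: the origin (TCP) lies midway between the tips of the shut fingers; the grasp point (between the pads) lies 19 mm behind it (bot.pinch_z is the distance from the TCP to the grasp point, in m); z points along the fingers, y is the direction in which the jaws open and shut (so a half turn about z gives the same grasp; the last joint's range is limited). The gripper opens to 93 mm and grips with 3 to 60 N. Pads are 15 mm wide; open, the fingers measure 128 mm over their backs; the gripper's body (75 mm by 188 mm) begins 65 mm behind the grasp point.
Start: joints at [0.988, 0.259, 1.535, -0, 1.348, -0.203], TCP at [0.204, 0.511, 0.219] pointing down, gripper open.
Joint ranges: [-3.14, 3.14], [-0.91, 2.08], [0.19, 2.58], [-1.22, 4.36], [0.22, 2.71], [-3.12, 3.12]. Speed limits (rad/s): [2.57, 2.57, 3.14, 3.14, 3.14, 3.14].

## Interface

Orientations are given as a unit quaternion [x, y, z, w].
In Python, from bench import bot gives the robot as it stands.
- The arm moves only by the tool move_arm, never from a script. Its argument "targets" is one flat list of numbers, 5 for each row, row after row: the gripper command: -1 is shut, 1 is fully open, values between are in proportion, then the shift along the tool's x, y, z in mm, then the turn about the tool's z in rad. In form: [hand, tx, ty, tz, yaw, hand, tx, ty, tz, yaw, ...]. A call has 1 to 5 rows; each row shifts and turns the pose as measured when the row begins, along the tool's axes as they then stand; what a row does not reach is not made up. A row lasts 1/12 s, in which the tool goes at most 41.7 mm and 7.16 degrees, less where a joint would pass 70% of its speed; a pose out of reach is approached as far as the arm can. A call is refused whole if a number of a shift passes 41.7 or a number of a turn 0.125, either way. A call with a gripper value outside its range is refused whole. The fingers move at their own pace and stop on an object; the grip force is fixed at half the most. Time passes only in rows, so rows that do not move let the fingers close. It gives the time, the measured TCP pose, the force and the opening at its end, in the units of the state.
- bot.read_state(): the state, without advancing time (a new reading comes with each control period).
- bot.grab_frame(name): name is "side" or "top"; returns a dict with "pixels" (384x512x3 uint8, red, green, blue), "K" (3x3 intrinsics, pixels), "xyz" and "rotation" of the camera in the world. Camera axes: x right, y down, z forward; pixel columns grow to the right and rows downward; lengths in m; the calibration is good to about 2 mm. A picture is of the moment at which its call begins. There is no depth.
- bot.job_done(): hands the job in, once; it reports no verdict.
Trained networks look in a picture, given as the dict that the camera call returned (one of the last four; its "shot" number tells which), for a name from the list of things; names that differ only in an ending like _2 or _b are one class to them, and where a whole thing is asked for, a point or a joint stands for the part that bears it (a point fixed in the world has none). Each returns a list of dicts, best first, with "conf" (0 to 1); they miss things now and then, are a little off and sometimes report something else, mostly with a low value. They report only what shows in the picture. A call takes as long as a camera call.
- bot.find_in(picture, query): "rect" ([left, top, right, bottom] as shares, 0 to 1, of the picture: columns of its width, rows of its height, round what is visible of it).
- bot.landmark_of(picture, query): "position" ([column, row] as shares, 0 to 1, of the picture: columns of its width, rows of its height: a listed point, or the origin of a listed thing).
The state is a dict: "time": time; "q": joint angles; "joint_velocities": joint speeds; "effort": joint torques, N m; "tool_pos": TCP position; "tcp_rot": TCP orientation; "ft_force": force on the tool from outside, world axes, zero at the start; "torque": the same for the moment, N m; "opening": finger opening in m.
Only numpy, scipy, OpenCV 4.12 (cv2) and the standard library are available. Lean on these libraries where they do the work, as an engineer would, in place of code of your own. Each camera call takes 0.05 s, during which the arm holds its last target.

## Task

First lock the shaker's spindle by turning the black lock knob on the white drive unit until its white pointer stands at the yellow mark. Then take the red-handled pliers from their cradle, put their tips in the gap of the steel spring clip on the orange stand, squeeze the handles to spread it, and carry it on the pliers over the upright axle stub down to the brass-coloured groove. Finish there while holding: keep the clip spread around the axle, level with the groove and not pressed against the unit, touch the clip only with the pliers, and leave the bottle, the beaker and the spare hub alone.

Things in the scene. Friction and masses are not known exactly. Their poses are not given: they have to be found in the camera images.
- lock (a joint): angle (rad) of the lock knob on the drive unit. 0: white pointer at the white mark (towards the unit's -x side). It grows as the knob is turned clockwise seen from above; at 1.57 the pointer stands at the yellow mark (towards the unit's +y). It stays where it is left; turning takes about 0.05 N m; stops at 0 and 2.4.
- lock_grip (a point): point on the knob's axis half-way up its grip bar; z up. The bar is 42 mm long, 12 mm wide and 22 mm tall (11 mm above and below this point); its length lies along this frame's x axis, the pointer at the -x end, and the frame turns with the knob. The unit's top is 21 mm below this point.
- groove (a point): on the axle's axis, half-way up the brass-coloured groove of the upright, fixed axle stub; axes of the drive unit (z up). Axle 33 mm in diameter, groove 28 mm in diameter and 10 mm tall; the axle's chamfered top is 17 mm above this point; a hub 42 mm in diameter has its top face 8 mm below, the unit's flat top is 26 mm below.
- pliers_grip (a point): midway between the two red handles of the pliers, half-way up them. z up along the pliers, y the line along which handles are squeezed and tips spread, x along the pivot bar. Handles 16 mm wide (x), 12 mm thick (y), 56 mm tall; at rest they lean a little apart, 65 mm over their outer faces at this height (72 mm at the top); fully squeezed (stop) 43 mm.
- squeeze (a joint): how far each pliers handle is squeezed (rad): 0 at rest (handles apart, tips together), 0.235 at the stop. A return spring opens the handles: about 9 N on each handle to start squeezing, 13 N at the stop, about 20 N with the clip on. Up to 0.06 the tips still fit between the clip's lugs, so the pliers can be carried slightly squeezed.
- clip_mid (a point): where the axle's centre belongs in the spread spring clip, a flat C-shaped steel ring 5 mm thick lying level; at mid thickness. z up, x towards the back of the ring: the gap with its two lugs is towards -x. At rest the hole is 30 mm wide and will not pass the axle; fully spread it clears the axle by about 2 mm all round.
- clip_spread (a joint): how far each arm of the clip is spread (rad): 0 at rest, about 0.27 fully spread by the pliers; the spring pulls back with 2 to 5 N at the notches.
- drive: the white drive unit with a blue top, fixed, 200 x 270 x 60 mm; origin at the centre of its underside, z up; the axle is at y = -60 mm and the knob at y = +65 mm, both at x = 0.
- stand: the fixed clip stand with its orange top, 42 mm high; origin on the bench under the clip's rest position, x towards the back of the clip.
- cradle: the fixed aluminium cradle of the pliers, 100 x 100 mm foot, posts 106 mm high and lugs to 115 mm; origin at the centre of its underside. The pliers' handles rise to about 190 mm above the bench: pass over them. Lift the pliers at least 120 mm before moving them sideways, so that the tips clear the posts.
- pliers: the pliers, 0.18 kg; origin on the pivot, 50 mm below point pliers_grip, same axes. The pivot bar, 60 mm long (x), 24 mm wide, 8 mm high, rests on the cradle's two posts between small lugs: lift straight up. The levers do not cross: squeezing the handles spreads the tips. Half a turn about z looks the same.
- clip: the spring clip, 36 g, same axes; origin on its underside at the centre of the hole. It starts lying on the stand's orange top, 42 mm high, round a boss 14 mm wide and 4 mm high; the lugs overhang the front edge, 32 mm free below them. The feet of the pliers hook under the spread lugs, so it lifts with the pliers.
- bottle: bystander: white bottle with orange cap, 52 mm in diameter, 105 mm tall; origin at the centre of its underside.
- beaker: bystander: glass beaker, 60 mm in diameter, 75 mm tall; origin at the centre of its underside.
- spare_hub: bystander: dark steel disc 42 mm in diameter, 22 mm tall; origin at the centre of its underside.
- pliers_tips (a point): midway between the two downward tips, at the middle of their pins at rest: 138 mm below pliers_grip, same axes; squeezing raises the pins 3 mm above it. Tips at y = -4 and +4 mm at rest, -24 and +24 mm fully squeezed. Each is a bare pin 4 mm thick, 10 mm long, with a 9 mm wide collar above and a 6 mm wide foot, 2.5 mm thick, below.
- clip_gap (a point): middle of the clip's gap at rest, 16 mm from clip_mid along its -x, same axes: put the pliers tips here, their y along this y. The lugs are 26 mm apart (y = -13 and +13 mm), each with a V notch facing the gap that catches a pin at y = 14 mm. As it spreads, the notches go to y = 24 mm and the ring shifts 5 mm towards its -x on the pins.

How it is judged:
On the way, in this order (a step that is already met when the one before it is completed fails the run):
1. the lock knob's pointer stands at the yellow mark (within about 7 degrees) (value of joint lock between 1.45 and 1.69 rad), for 0.3 s.
2. the clip is spread on the pliers and off its stand (value of joint clip_spread above 0.18 rad and contact force between clip and pliers above 0.5 N and contact force between clip and stand below 0.05 N and height (world z) of clip_mid above 0.06 m), for 0.2 s.
At the end, for the whole second after the job is handed in: Lock knob at 1.57 rad within 0.12; clip around the axle, at rest, within 5 mm of its centre line and 3.5 mm of the groove's mid height, level within 0.2 rad, held spread over 0.18 rad by the gripped pliers (over 3 N), under 6 N between clip or pliers and the unit (all of step 1 and value of joint clip_spread above 0.18 rad and z of clip_mid in the frame of groove between -0.0035 and 0.0035 m and horizontal distance between clip_mid and groove below 0.005 m and angle between clip_mid's own z axis and vertical below 0.2 rad and contact force between clip and pliers above 0.5 N and contact force between each of clip, pliers and drive below 6 N and contact force between pliers and the fingers above 3 N and linear speed of clip below 0.03 m/s); the arm keeps its last pose, push and grip.
It fails at once if the robot's fingers touch the clip itself (contact force between clip and the fingers above 0.5 N).
It fails at once if the bottle, the beaker or the spare hub is moved more than 30 mm (distance of any of bottle, beaker, spare_hub from where it was at the start of the episode above 0.03 m).
It also fails if it takes over 72 s, if anything falls off the work surface, if the arm or the gripper's body presses on something with over 40 N, if the wrist force passes 120 N, or if a joint passes its speed limit or range.

## Working session

There is one attempt and no reset: what is moved stays moved. The work goes in short steps, Python scripts to look and compute and a tool call to move; the robot and the scene stay as the last step left them, time stands still between calls to the robot, and variables do not carry over. Pictures are saved under pics/ and viewed, and the job is handed in when it is done.

Besides the shell and the picture viewer there is one more tool, called after "Request:" as name(argument=value, ...) on one line, values as JSON. move_arm: Moves the arm, as the interface text tells. Its arguments: {"type":"object","properties":{"targets":{"type":"array"}},"required":["targets"]}

```bash
ls; mkdir -p pics
cat > h.py <<'E'
import numpy as np,cv2
from bench import bot
def shot(n,fn):
    f=bot.grab_frame(n); cv2.imwrite(f'pics/{fn}.png',f['pixels'][...,::-1]); return f
def ray(f,uv):
    d=np.linalg.inv(f['K'])@np.array([uv[0],uv[1],1.]); d=np.array(f['rotation'])@d
    return np.array(f['xyz']),d/np.linalg.norm(d)
def onz(f,uv,z):
    o,d=ray(f,uv); return o+d*(z-o[2])/d[2]
def tri(fs,uvs):
    A=np.zeros((3,3));b=np.zeros(3);rs=[ray(f,u) for f,u in zip(fs,uvs)]
    for o,d in rs:
        P=np.eye(3)-np.outer(d,d);A+=P;b+=P@o
    p=np.linalg.solve(A,b); return p,[np.linalg.norm((np.eye(3)-np.outer(d,d))@(p-o)) for o,d in rs]
def proj(f,p):
    c=np.array(f['rotation']).T@(np.asarray(p)-np.array(f['xyz'])); u=np.array(f['K'])@c; return u[:2]/u[2]
def lm(f,q):
    r=bot.landmark_of(f,q); 
    return [(round(x['conf'],2),np.round(np.array(x['position'])*[512,384],1)) for x in r[:2]]
E
python3 - <<'E'
from h import *
s=bot.read_state(); print({k:np.round(v,3) for k,v in s.items()}, bot.pinch_z)
a=shot('side','s0');b=shot('top','t0')
for f in(a,b): print(f['rotation'],f['xyz'],f['K'])
for q in ['lock_grip','groove','pliers_grip','pliers_tips','pliers','clip_mid','clip_gap','clip','drive','stand','cradle','bottle','beaker','spare_hub']:
    x=lm(a,q);y=lm(b,q);print(q,x,y)
    if x and y: print('   ',[np.round(v,4) for v in tri([a,b],[x[0][1],y[0][1]])])
E
```

```text
pics
{'time': np.float64(0.0), 'q': array([ 0.988,  0.259,  1.536,  0.   ,  1.348, -0.203]), 'joint_velocities': array([ 0.001, -0.001,  0.001,  0.   ,  0.001, -0.   ]), 'effort': array([ 2.0000e-03, -4.3731e+01, -2.8400e+01,  7.2000e-02,  4.2000e-02,
       -0.0000e+00]), 'tool_pos': array([0.204, 0.51 , 0.218]), 'tcp_rot': array([ 0.189,  0.982, -0.001, -0.   ]), 'ft_force': array([0.83 , 0.188, 0.013]), 'torque': array([-0.003, -0.008,  0.018]), 'opening': np.float64(0.094)} 0.0188
[ 0.87069469 -0.33845596  0.12213785 -0.33529191] [ 0.15499376 -0.48620436  0.91589241] [[419.02694118   0.         252.80591063]
 [  0.         419.02694118 190.63588264]
 [  0.           0.           1.        ]]
[-0.70283033  0.70958802 -0.04249639  0.02661616] [0.51007647 0.05319228 0.94150493] [[367.15130897   0.         258.53030904]
 [  0.         367.15130897 190.96084882]
 [  0.           0.           1.        ]]
lock_grip [(0.65, array([188. , 166.3]))] [(0.69, array([147. , 198.8]))]Traceback (most recent call last):
  File "<stdin>", line 7, in <module>
  File "h.py", line 11, in tri
    A=np.zeros((3,3));b=np.zeros(3);rs=[ray(f,u) for f,u in zip(fs,uvs)]
                                        ~~~^^^^^
  File "h.py", line 6, in ray
    d=np.linalg.inv(f['K'])@np.array([uv[0],uv[1],1.]); d=np.array(f['rotation'])@d
                                                          ~~~~~~~~~~~~~~~~~~~~~~~^~
ValueError: matmul: Input operand 1 has a mismatch in its core dimension 0, with gufunc signature (n?,k),(k,m?)->(n?,m?) (size 3 is different from 4)
```

```bash
sed -i "s/np.array(f\['rotation'\])/R_(f)/g" h.py; sed -i '2a from scipy.spatial.transform import Rotation as Ro\ndef R_(f): return Ro.from_quat(f["rotation"]).as_matrix()' h.py
python3 - <<'E'
from h import *
import pickle
a=shot('side','s1');b=shot('top','t1')
pickle.dump([{k:f[k] for k in('K','xyz','rotation','pixels')} for f in(a,b)],open('f1.pkl','wb'))
for q in ['lock_grip','groove','pliers_grip','pliers_tips','pliers','clip_mid','clip_gap','drive','stand','cradle','bottle','beaker','spare_hub']:
    x=lm(a,q);y=lm(b,q);print(q,x,y)
    if x and y: print('   ',[np.round(v,4) for v in tri([a,b],[x[0][1],y[0][1]])])
print(bot.read_state()['time'])
E
```

```text
lock_grip [(0.73, array([186.4, 169.4]))] [(0.63, array([149.2, 195.4])), (0.2, array([375.8, 207.2]))]
    [array([0.589 , 0.303 , 0.0337]), array([0.0016, 0.0016])]
groove [] [(0.64, array([200.4, 199.1]))]
pliers_grip [(0.58, array([314.2, 266.8]))] [(0.63, array([384.2, 208.5])), (0.26, array([252.2, 129.9]))]
    [array([ 0.5449, -0.2278,  0.1751]), array([0.0011, 0.0011])]
pliers_tips [(0.8, array([310.7, 303.5]))] [(0.6, array([148.7, 198. ])), (0.57, array([363.6, 210.7]))]
    [array([ 0.5868,  0.0462, -0.0134]), array([0.2603, 0.2603])]
pliers [(0.96, array([314.9, 284.2]))] [(0.95, array([375.8, 208.6]))]
    [array([ 0.5488, -0.2339,  0.1072]), array([0.0003, 0.0003])]
clip_mid [(0.68, array([260.3, 244. ])), (0.19, array([258.8, 252.1]))] [(0.49, array([287.3, 207. ]))]
    [array([ 0.5617, -0.0405,  0.0382]), array([0.0042, 0.0042])]
clip_gap [(0.48, array([252.5, 250.7])), (0.27, array([334.8, 245.6]))] [(0.65, array([290.4, 211.7]))]
    [array([ 0.5433, -0.0438,  0.0332]), array([0.0042, 0.0042])]
drive [(0.56, array([201.5, 192.5]))] [(0.72, array([182.2, 202. ])), 
[... 200 characters left out ...]
, array([288.8, 207.5]))]
    [array([ 0.5559, -0.0372, -0.0084]), array([0.005, 0.005])]
cradle [(0.93, array([307.9, 310.8])), (0.43, array([249.6, 250.3]))] [(0.55, array([361.4, 213.5]))]
    [array([ 0.5411, -0.2346, -0.0071]), array([0.0011, 0.0011])]
bottle [(0.64, array([332.5, 243.7]))] [(0.7, array([329.2, 146.2]))]
    [array([ 0.7176, -0.1537,  0.0075]), array([0.0008, 0.0008])]
beaker [(0.82, array([291.4, 195.6]))] [(0.7, array([254.2, 129.3]))]
    [array([ 0.7657,  0.0409, -0.0027]), array([0.0003, 0.0003])]
spare_hub [(0.6, array([195.9, 254.9])), (0.47, array([210.8, 185.7]))] [(0.59, array([248. , 258.4]))]
    [array([0.4333, 0.0591, 0.0108]), array([0.0015, 0.0015])]
1.6
```

View pics/s0.png

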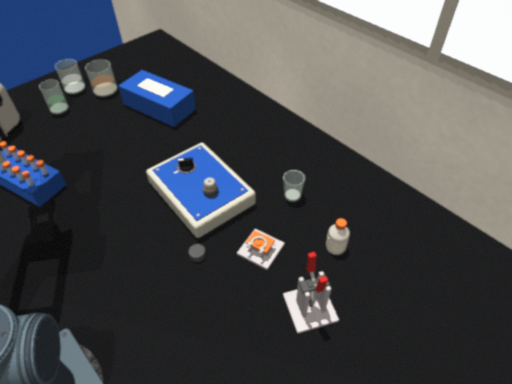

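View pics/t0.png

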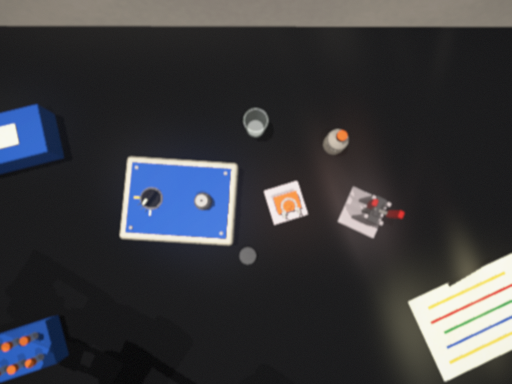

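Run:
```python
import pickle,cv2,numpy as np
a,b=pickle.load(open('f1.pkl','rb'))
def crop(f,x,y,w,h,k): return cv2.resize(f['pixels'][y:y+h,x:x+w,::-1],None,fx=k,fy=k,interpolation=cv2.INTER_CUBIC)
c1=crop(b,110,150,140,100,5); cv2.imwrite('pics/c1.png',c1)
cv2.imwrite('pics/c2.png',crop(b,260,175,150,70,5))
cv2.imwrite('pics/c3.png',crop(a,230,220,110,115,5))
cv2.imwrite('pics/c4.png',crop(a,140,140,125,100,6))
```

```text
(no output)
```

View pics/c1.png

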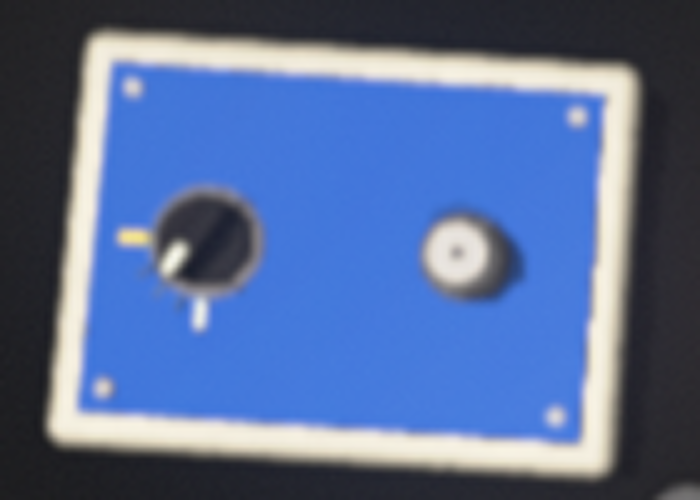

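View pics/c2.png

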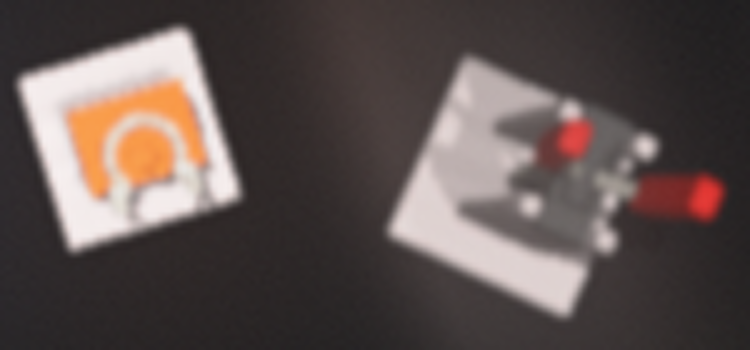

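View pics/c3.png

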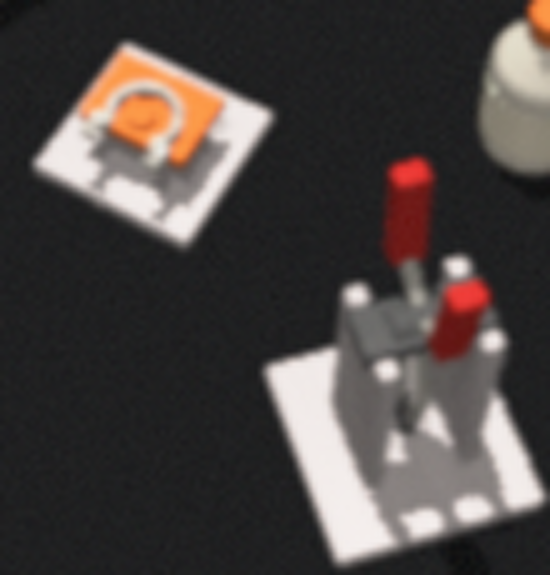

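View pics/c4.png

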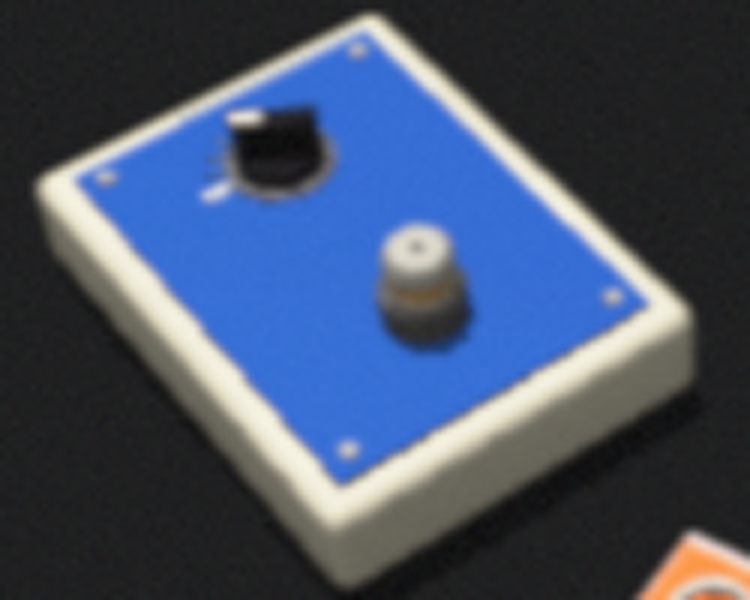

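```bash
cat > fit.py <<'E'
from h import *
import pickle
from scipy.optimize import least_squares
a,b=pickle.load(open('f1.pkl','rb'))
C={1:(b,110,150,5),2:(b,260,175,5),3:(a,230,220,5),4:(a,140,140,6)}
def px(c,U): f,x,y,k=C[c]; return f,np.array([x+(U[0]+.5)/k-.5,y+(U[1]+.5)/k-.5])
def fit(name,obs,x0,extra=0):
    O=[(px(c,U),np.array(L)/1000.) for c,U,L in obs]
    def res(p):
        R=np.array([[np.cos(p[2]),-np.sin(p[2])],[np.sin(p[2]),np.cos(p[2])]])
        r=[]
        for (f,u),L in O:
            w=np.r_[R@L[:2]+p[:2],L[2]]; r.append(proj(f,w)-u)
        return np.concatenate(r)
    s=least_squares(res,x0); print(name,np.round(s.x,4)); print(np.round(s.fun.reshape(-1,2),1).tolist())
    return s.x
if __name__=='__main__':
    D=[(1,(85,30),(100,135,60)),(1,(643,62),(100,-135,60)),(1,(614,480),(-100,-135,60)),(1,(44,443),(-100,135,60)),(1,(458,252),(0,-60,103)),
     (4,(38,183),(-100,135,60)),(4,(372,10),(100,135,60)),(4,(696,316),(100,-135,60)),(4,(340,522),(-100,-135,60)),(4,(417,246),(0,-60,103))]
    d=fit('drive',D,[.58,.23,0])
    fit('drive top only',D[:5],[.58,.23,0]); fit('drive side only',D[5:],[.58,.23,0])
    # lugs: order along; fit x,y spacing by assumption
    for hx,hy in((23.5,19),(24,18)):
      Lg=[(2,(570,108)),(2,(645,145)),(2,(605,240)),(2,(530,205))]
      K=[(hx,hy),(hx,-hy),(-hx,-hy),(-hx,hy)]
      ob=[(c,U,(k[0],k[1],115)) for (c,U),k in zip(Lg,K)]
      sd=[(3,(357,293),(hx,hy)),] 
      S=[(357,293),(457,267),(490,340),(387,370)]
      # side: (457,267)=far (+x,+y?) 
      best=None
      for sh in range(4):
        o2=[(3,S[(i+sh)%4],(K[i][0],K[i][1],115)) for i in range(4)]
        x=[o for o in ob]+o2
        p=fit(f'cr {hx} {sh}',x,[.55,-.235,-.4])
    st=lambda c,U,z: onz(*px(c,U),z)
    print('handles top', st(2,(575,137),.189),st(2,(705,197),.189))
    print('handles side', st(3,(411,170),.189),st(3,(467,295),.189))
    print('boss/ring', st(2,(147,155),.0445),st(3,(145,113),.0445))
    for U in((68,112),(182,82),(208,165),(95,195)): print('orange',st(2,U,.042))
    for U in((130,45),(225,100),(185,165),(82,112)): print('orangeS',st(3,U,.042))
    for U in((20,78),(187,27),(242,198),(72,250)): print('plate',st(2,U,.005))
    for U in((125,42),(273,115),(187,245),(35,165)): print('plateS',st(3,U,.005))
E
python3 fit.py
```

```text
drive [ 0.5767  0.2234 -0.0702]
[[-0.0, -0.4], [-0.1, 0.2], [0.3, -0.4], [0.1, 0.3], [0.6, 0.1], [-1.7, -1.1], [0.5, -1.3], [1.0, -1.4], [-1.1, 1.0], [0.4, 0.7]]
drive top only [ 0.5767  0.2238 -0.0714]
[[-0.2, -0.4], [-0.2, 0.3], [0.0, -0.3], [-0.1, 0.2], [0.4, 0.1]]
drive side only [ 0.5765  0.2223 -0.0682]
[[-1.6, -0.8], [0.5, -1.1], [1.3, -1.3], [-0.8, 1.3], [0.7, 0.9]]
cr 23.5 0 [ 0.5464 -0.2336  0.3325]
[[-8.3, 6.4], [-7.8, -6.6], [7.7, -6.1], [7.2, 6.6], [9.7, -7.4], [6.0, 5.1], [-9.1, 8.0], [-5.2, -5.8]]
cr 23.5 1 [ 0.5461 -0.2337 -0.4508]
[[-0.3, 0.6], [-0.1, 0.3], [-0.2, 0.1], [-0.5, -0.1], [0.3, -0.2], [0.6, 0.2], [0.4, 0.0], [-0.0, 0.1]]
cr 23.5 2 [ 0.5461 -0.2334 -1.2303]
[[9.5, 2.1], [0.8, 10.4], [-10.3, -1.4], [-1.5, -10.2], [0.4, -7.1], [14.3, 1.2], [-0.3, 7.2], [-13.2, -1.4]]
cr 23.5 3 [ 0.5468 -0.2333  0.9838]
[[-10.1, 14.6], [-16.4, -6.8], [9.1, -14.6], [15.6, 6.5], [-3.7, -19.2], [19.4, -6.2], [5.1, 18.3], [-19.2, 6.3]]
cr 24 0 [ 0.5464 -0.2336  0.3321]
[[-8.0, 6.0], [-8.3, -6.6], [7.4, -5.7], [7.7, 6.6], [10.3, -7.4], [5.7, 4.7], [-9.6, 8.0], [-4.8, -5.4]]
cr 24 
[... 698 characters left out ...]
299253 -0.00345123  0.042     ]
orange [ 0.59734702 -0.05999599  0.042     ]
orange [ 0.55625028 -0.07196126  0.042     ]
orange [ 0.54207162 -0.01610412  0.042     ]
orangeS [ 0.58728949 -0.00116747  0.042     ]
orangeS [ 0.59927865 -0.05933544  0.042     ]
orangeS [ 0.55760315 -0.07392119  0.042     ]
orangeS [ 0.54121757 -0.01568176  0.042     ]
plate [0.60370562 0.01861418 0.005     ]
plate [ 0.62939549 -0.06782341  0.005     ]
plate [ 0.54111573 -0.09416174  0.005     ]
plate [ 0.51556656 -0.00679304  0.005     ]
plateS [0.60496684 0.0226877  0.005     ]
plateS [ 0.62990294 -0.06519162  0.005     ]
plateS [ 0.54281199 -0.09155226  0.005     ]
plateS [ 0.51785216 -0.00403444  0.005     ]
```

```bash
cat > plan.py <<'E'
import sys
from h import *
def plan(x,y,z,psix=None,step=40,ystep=.12,tilt=None):
    s=bot.read_state(); p=np.array(s['tool_pos']); R=Ro.from_quat(s['tcp_rot'])
    m=R.as_matrix(); psi=np.arctan2(m[1,0],m[0,0])
    d=np.array([x,y,z])-p; dpsi=0 if psix is None else (psix-psi+np.pi)%(2*np.pi)-np.pi
    yaw=-dpsi; n=max(1,int(np.ceil(max(np.linalg.norm(d)*1000/step,abs(yaw)/ystep))))
    print('t',round(s['time'],2),'pos',np.round(p*1000,1),'psix',round(psi,4),'tz',np.round(m[:,2],3),'open',round(s['opening']*1000,1),'F',np.round(s['ft_force'],1),'q6',round(s['q'][5],2))
    for i in range(n):
        a=psi+dpsi*i/n; Rz=Ro.from_euler('z',a-psi).as_matrix()@m
        print([*np.round(Rz.T@d/n*1000,1).tolist(),round(yaw/n,3)])
if __name__=='__main__':
    v=[float(t) for t in sys.argv[1:]]
    plan(v[0]/1000,v[1]/1000,v[2]/1000,v[3] if len(v)>3 else None)
E
python3 - <<'E'
from fit import *
k=[.5813,.2882]
print('proj knob c', [(np.array(proj(b,[*k,z]))-[110,150]+.5)*5-.5 for z in(.06,.07,.092)], [(np.array(proj(a,[*k,z]))-[140,140]+.5)*6-.5 for z in(.06,.07,.092)])
for U in((175,260),(163,273),(238,200)): print(U,onz(*px(1,U),.092)[:2]-k)
for U in((245,117),(228,115),(317,112)): print(U,onz(*px(4,U),.092)[:2]-k)
print([ (onz(*px(1,U),.06)[:2]-k) for U in((200,315),(133,237),(207,241))])
E
python3 plan.py 581 288 130 2.36
```

```text
proj knob c [array([211.75716003, 242.84199816]), array([206.11764716, 241.1896253 ]), array([193.2442255 , 237.41772282])] [array([282.13086526, 163.9508285 ]), array([279.37857234, 149.17558553]), array([273.20213229, 116.01835816])]
(175, 260) [-0.01036312  0.00815689]
(163, 273) [-0.01630925  0.01352663]
(238, 200) [ 0.0171798  -0.02024353]
(245, 117) [-0.01018485  0.00859105]
(228, 115) [-0.0152929   0.01522117]
(317, 112) [ 0.01684503 -0.01197429]
[array([-0.03445601,  0.00496488]), array([0.00313701, 0.03748873]), array([0.00090456, 0.00227849])]
t 1.6 pos [203.9 510.8 218.6] psix 2.7618 tz [-0. -0. -1.] open 92.9 F [ 0.  -0.3 -0.7] q6 -0.2
[-36.1, -5.6, 7.4, np.float64(0.033)]
[-36.2, -4.4, 7.4, np.float64(0.033)]
[-36.4, -3.2, 7.4, np.float64(0.033)]
[-36.4, -1.9, 7.4, np.float64(0.033)]
[-36.5, -0.7, 7.4, np.float64(0.033)]
[-36.5, 0.5, 7.4, np.float64(0.033)]
[-36.5, 1.7, 7.4, np.float64(0.033)]
[-36.4, 2.9, 7.4, np.float64(0.033)]
[-36.3, 4.2, 7.4, np.float64(0.033)]
[-36.1, 5.4, 7.4, np.float64(0.033)]
[-35.9, 6.6, 7.4, np.float64(0.033)]
[-35.7, 7.8, 7.4, np.float64(0.033)]
```

Request:
move_arm(targets=[1, -36, -5.6, 7.4, 0.03, 1, -36, -4.4, 7.4, 0.03, 1, -36.4, -3.2, 7.4, 0.03, 1, -36.4, -1.9, 7.4, 0.03, 1, -36.5, -0.7, 7.4, 0.03])

```text
time: 2.02
tool_pos: [0.3605, 0.4222, 0.1828]
tcp_rot: [0.258, 0.966, 0.004, -0.0]
ft_force: [0.4, -0.4, 0.1]
opening: 0.093
```

Request:
move_arm(targets=[1, -36.5, 0.5, 7.4, 0.03, 1, -36.5, 1.7, 7.4, 0.03, 1, -36.4, 2.9, 7.4, 0.03, 1, -36.3, 4.2, 7.4, 0.03, 1, -36, 5.4, 7.4, 0.03])

```text
time: 2.43
tool_pos: [0.5277, 0.329, 0.1443]
tcp_rot: [0.333, 0.943, 0.004, -0.0]
ft_force: [0.5, -0.1, -0.2]
opening: 0.0926
```

```bash
python3 plan.py 581.3 288.2 110 2.41
```

```text
t 2.43 pos [527.7 329.  144.3] psix 2.4629 tz [ 0.003  0.008 -1.   ] open 92.6 F [ 0.5 -0.1 -0.2] q6 -0.52
[-33.8, 0.8, 17.1, np.float64(0.026)]
[-33.7, 1.7, 17.1, np.float64(0.026)]
```

Request:
move_arm(targets=[1, -33.8, 0.8, 17, 0.026, 1, -33.7, 1.7, 17, 0.026, 1, 0, 0, 0, 0])

```text
time: 2.68
tool_pos: [0.5903, 0.2815, 0.1075]
tcp_rot: [0.362, 0.932, 0.005, 0.002]
ft_force: [0.3, -1.4, 0.1]
opening: 0.0933
```

```bash
python3 plan.py 581.3 288.2 75 2.41
python3 - <<'E'
from h import *
for n in('top','side'):
    f=shot(n,n+'2'); k=proj(f,[.5813,.2882,.085]).astype(int)
    c=f['pixels'][k[1]-40:k[1]+40,k[0]-50:k[0]+50,::-1]; cv2.imwrite(f'pics/{n}2c.png',cv2.resize(c,None,fx=6,fy=6,interpolation=2)); print(k)
E
```

```text
t 2.68 pos [590.3 281.5 107.5] psix 2.4016 tz [ 0.007  0.007 -1.   ] open 93.3 F [ 0.3 -1.4  0.1] q6 -0.56
[11.2, -1.4, 32.5, np.float64(-0.008)]
[149 197]
[185 160]
```

View pics/top2c.png

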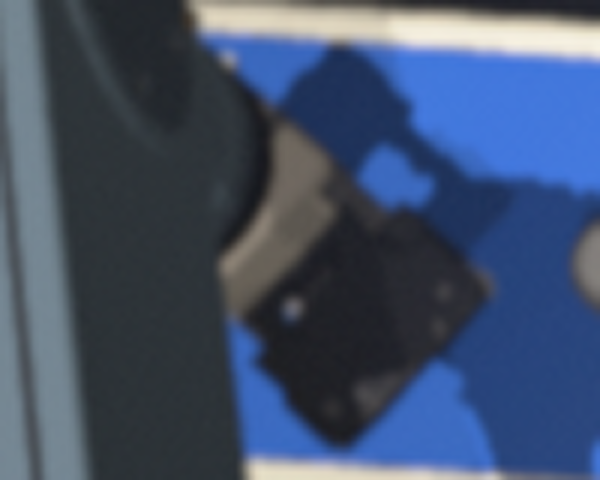

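View pics/side2c.png

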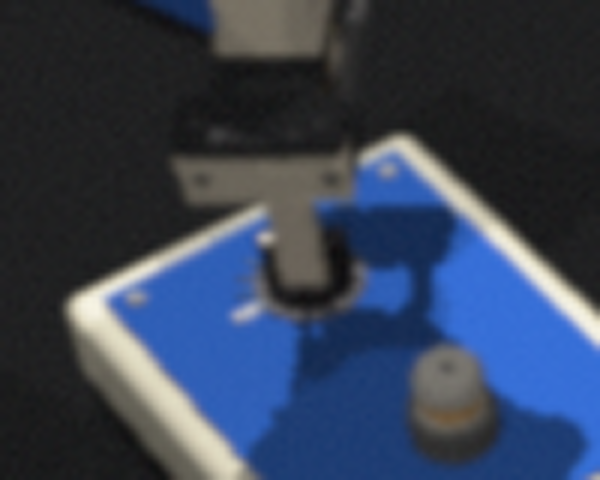

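Request:
move_arm(targets=[1, 5, -0.7, 10, 0, 1, 4, -0.7, 14, 0, 1, 0, 0, 0, 0])

```text
time: 3.03
tool_pos: [0.5778, 0.2931, 0.0864]
tcp_rot: [0.359, 0.933, 0.007, 0.001]
ft_force: [-0.4, -0.3, -0.1]
opening: 0.0932
```

```bash
python3 plan.py 581.3 288.2 75 2.41
```

```text
t 3.03 pos [577.8 293.1  86.4] psix 2.4069 tz [ 0.008  0.012 -1.   ] open 93.2 F [-0.4 -0.3 -0.1] q6 -0.55
[-6.0, -1.4, 11.4, np.float64(-0.003)]
```

Request:
move_arm(targets=[1, -5, -1.2, 5, 0, 1, 0, 0, 5, 0, 1, 0, 0, 0, 0])

```text
time: 3.28
tool_pos: [0.5783, 0.2922, 0.0773]
tcp_rot: [0.356, 0.934, 0.007, 0.002]
ft_force: [-0.2, 0.4, -0.2]
opening: 0.0932
```

```bash
python3 plan.py 581.3 288.2 75 2.41
```

```text
t 3.28 pos [578.3 292.2  77.3] psix 2.4129 tz [ 0.009  0.012 -1.   ] open 93.2 F [-0.2  0.4 -0.2] q6 -0.56
[-4.9, -1.1, 2.3, np.float64(0.003)]
```

Request:
move_arm(targets=[1, -5, -1, 2, 0, 1, 0, 0, 0, 0])

```text
time: 3.45
tool_pos: [0.5814, 0.2888, 0.0759]
tcp_rot: [0.356, 0.935, 0.008, 0.002]
ft_force: [-0.4, -0.7, 0.4]
opening: 0.0929
```

```bash
python3 plan.py 581.3 288.2 75 2.41
```

```text
t 3.45 pos [581.4 288.8  75.9] psix 2.4146 tz [ 0.01   0.013 -1.   ] open 92.9 F [-0.4 -0.7  0.4] q6 -0.56
[-0.3, -0.5, 0.9, np.float64(0.005)]
```

Good; close.

Request:
move_arm(targets=[-1, 0, 0, 0, 0, -1, 0, 0, 0, 0, -1, 0, 0, 0, 0, -1, 0, 0, 0, 0, -1, 0, 0, 0, 0])

```text
time: 3.87
tool_pos: [0.5828, 0.2885, 0.0773]
tcp_rot: [0.356, 0.934, 0.008, 0.003]
ft_force: [-0.9, 0.3, -0.9]
opening: 0.0645
```

Request:
move_arm(targets=[-1, 0, 0, 0, 0, -1, 0, 0, 0, 0, -1, 0, 0, 0, 0])

```text
time: 4.12
tool_pos: [0.5829, 0.2885, 0.0775]
tcp_rot: [0.356, 0.934, 0.009, 0.003]
ft_force: [0.8, 0.6, 0.3]
opening: 0.0442
```

```bash
python3 plan.py 581.3 288.2 75 1.501
```

```text
t 4.12 pos [582.9 288.5  77.5] psix 2.4135 tz [ 0.013  0.014 -1.   ] open 44.2 F [0.8 0.6 0.3] q6 -0.56
[0.1, -0.2, 0.3, np.float64(0.114)]
[0.1, -0.2, 0.3, np.float64(0.114)]
[0.1, -0.2, 0.3, np.float64(0.114)]
[0.1, -0.2, 0.3, np.float64(0.114)]
[0.0, -0.2, 0.3, np.float64(0.114)]
[0.0, -0.2, 0.3, np.float64(0.114)]
[-0.0, -0.2, 0.3, np.float64(0.114)]
[-0.0, -0.2, 0.3, np.float64(0.114)]
```

Request:
move_arm(targets=[-1, 0, 0, 0, 0, -1, 0, 0, 0, 0, -1, 0, 0, 0, 0, -1, 0, 0, 0, 0, -1, 0, 0, 0, 0])

```text
time: 4.53
tool_pos: [0.5829, 0.2885, 0.0774]
tcp_rot: [0.356, 0.934, 0.009, 0.003]
ft_force: [-0.3, -0.1, 0.7]
opening: 0.0121
```

Request:
move_arm(targets=[-1, 0, 0, 0, 0, -1, 0, 0, 0, 0])

```text
time: 4.7
tool_pos: [0.5829, 0.2885, 0.0775]
tcp_rot: [0.356, 0.934, 0.009, 0.003]
ft_force: [-0.4, 0.6, 0.2]
opening: 0.0117
```

```bash
python3 plan.py 581.3 288.2 75 1.501
```

```text
t 4.7 pos [582.9 288.5  77.5] psix 2.4136 tz [ 0.013  0.014 -1.   ] open 11.7 F [-0.4  0.6  0.2] q6 -0.56
[0.1, -0.2, 0.3, np.float64(0.114)]
[0.1, -0.2, 0.3, np.float64(0.114)]
[0.1, -0.2, 0.3, np.float64(0.114)]
[0.1, -0.2, 0.3, np.float64(0.114)]
[0.0, -0.2, 0.3, np.float64(0.114)]
[0.0, -0.2, 0.3, np.float64(0.114)]
[-0.0, -0.2, 0.3, np.float64(0.114)]
[-0.0, -0.2, 0.3, np.float64(0.114)]
```

Request:
move_arm(targets=[-1, 0, 0, 0, 0.11, -1, 0, 0, 0, 0.11, -1, 0, 0, 0, 0.11, -1, 0, 0, 0, 0.11, -1, 0, 0, 0, 0.11])

```text
time: 5.12
tool_pos: [0.5817, 0.2876, 0.0774]
tcp_rot: [0.605, 0.797, 0.008, 0.0]
ft_force: [-0.7, -0.0, 0.8]
opening: 0.0119
```

```bash
python3 plan.py 581.3 288.2 75 1.501;python3 -c "
from h import *
print(bot.read_state()['torque'])"
```

```text
t 5.12 pos [581.7 287.6  77.4] psix 1.8433 tz [ 0.01   0.012 -1.   ] open 11.9 F [-0.7 -0.   0.8] q6 0.01
[0.2, -0.1, 0.8, np.float64(0.114)]
[0.2, -0.1, 0.8, np.float64(0.114)]
[0.2, -0.1, 0.8, np.float64(0.114)]
[-0.1676845   0.12992531  0.04476964]
```

Request:
move_arm(targets=[-1, 0, 0, 0, 0.11, -1, 0, 0, 0, 0.11, -1, 0, 0, 0, 0.08, -1, 0, 0, 0, 0, -1, 0, 0, 0, 0])

```text
time: 5.53
tool_pos: [0.5808, 0.2872, 0.0774]
tcp_rot: [0.723, 0.691, 0.007, -0.001]
ft_force: [0.9, 0.6, 0.1]
opening: 0.0116
```

```bash
python3 plan.py 581.3 288.2 75 1.501
```

```text
t 5.53 pos [580.8 287.2  77.4] psix 1.5259 tz [ 0.009  0.01  -1.   ] open 11.6 F [0.9 0.6 0.1] q6 0.32
[1.0, 0.5, 2.5, np.float64(0.025)]
```

Request:
move_arm(targets=[-1, 0, 0, 0, 0.03, -1, 0, 0, 0, 0, 1, 0, 0, 0, 0, 1, 0, 0, 0, 0, 1, 0, 0, 0, 0])

```text
time: 5.95
tool_pos: [0.5808, 0.2875, 0.0774]
tcp_rot: [0.73, 0.684, 0.007, -0.001]
ft_force: [0.2, -0.5, 0.0]
opening: 0.0273
```

```bash
python3 plan.py 581.3 288.2 230
```

```text
t 5.95 pos [580.8 287.5  77.4] psix 1.5058 tz [ 0.009  0.011 -1.   ] open 27.3 F [ 0.2 -0.5  0. ] q6 0.34
[0.6, 0.4, -38.2, 0.0]
[0.6, 0.4, -38.2, 0.0]
[0.6, 0.4, -38.2, 0.0]
[0.6, 0.4, -38.2, 0.0]
```

Request:
move_arm(targets=[1, 0, 0, -10, 0, 1, 0, 0, -38, 0, 1, 0, 0, -40, 0, 1, 0, 0, -40, 0, 1, 0, 0, -40, 0])

```text
time: 6.37
tool_pos: [0.5735, 0.2836, 0.2412]
tcp_rot: [0.729, 0.685, -0.004, -0.006]
ft_force: [0.7, 0.5, -0.3]
opening: 0.0606
```

```bash
python3 plan.py 546 -233.6 240 2.695
```

```text
t 6.37 pos [573.5 283.6 241.2] psix 1.5089 tz [-0.014  0.004 -1.   ] open 60.6 F [ 0.7  0.5 -0.3] q6 0.34
[-39.8, 0.4, -0.0, np.float64(-0.091)]
[-39.7, -3.3, 0.0, np.float64(-0.091)]
[-39.2, -6.9, 0.1, np.float64(-0.091)]
[-38.5, -10.4, 0.1, np.float64(-0.091)]
[-37.3, -13.9, 0.2, np.float64(-0.091)]
[-35.9, -17.2, 0.2, np.float64(-0.091)]
[-34.2, -20.4, 0.3, np.float64(-0.091)]
[-32.2, -23.5, 0.3, np.float64(-0.091)]
[-29.9, -26.3, 0.4, np.float64(-0.091)]
[-27.4, -28.9, 0.4, np.float64(-0.091)]
[-24.7, -31.3, 0.5, np.float64(-0.091)]
[-21.7, -33.4, 0.5, np.float64(-0.091)]
[-18.6, -35.2, 0.5, np.float64(-0.091)]
```

Request:
move_arm(targets=[1, -39.8, 0.4, 0, -0.09, 1, -39.7, -3.3, 0, -0.09, 1, -39.2, -6.9, 0, -0.09, 1, -38.5, -10.4, 0, -0.09, 1, -37.3, -13.9, 0, -0.09])

```text
time: 6.78
tool_pos: [0.57, 0.0888, 0.2593]
tcp_rot: [0.543, 0.84, 0.01, 0.004]
ft_force: [0.5, -0.1, -0.1]
opening: 0.0915
```

Request:
move_arm(targets=[1, -36, -17, 0, -0.09, 1, -34, -20, 0, -0.09, 1, -32, -23, 0, -0.09, 1, -30, -26, 0, -0.09, 1, -27, -29, 0, -0.09])

```text
time: 7.2
tool_pos: [0.5657, -0.118, 0.2633]
tcp_rot: [0.329, 0.944, 0.009, 0.01]
ft_force: [1.3, -0.0, -0.0]
opening: 0.0928
```

```bash
python3 plan.py 546 -233.6 240 2.695
```

```text
t 7.2 pos [ 565.7 -118.   263.3] psix 2.4712 tz [ 0.026  0.011 -1.   ] open 92.8 F [ 1.3 -0.  -0. ] q6 -1.32
[-18.7, -34.4, 7.2, np.float64(-0.075)]
[-16.1, -35.7, 7.1, np.float64(-0.075)]
[-13.4, -36.9, 7.0, np.float64(-0.075)]
```

Request:
move_arm(targets=[1, -17, -31, 5, -0.07, 1, -14, -32, 5, -0.07, 1, -7, -20, 5, -0.05, 1, 0, 0, 0, 0, 1, 0, 0, 0, 0])

```text
time: 7.62
tool_pos: [0.5477, -0.2223, 0.2509]
tcp_rot: [0.235, 0.972, 0.006, 0.014]
ft_force: [-0.1, -0.3, -0.4]
opening: 0.0933
```

```bash
python3 plan.py 546 -233.6 215 2.695
python3 - <<'E'
from h import *
f=shot('top','t3'); g=shot('side','s3')
k=proj(f,[.5813,.2882,.085]).astype(int)
c=f['pixels'][k[1]-25:k[1]+25,k[0]-35:k[0]+35,::-1]; 
k=proj(g,[.546,-.2336,.18]).astype(int)
c2=g['pixels'][k[1]-45:k[1]+55,k[0]-60:k[0]+60,::-1]
cv2.imwrite('pics/t3c.png',cv2.resize(c,None,fx=8,fy=8,interpolation=2));cv2.imwrite('pics/s3c.png',cv2.resize(c2,None,fx=5,fy=5,interpolation=2))
E
```

```text
t 7.62 pos [ 547.7 -222.3  250.9] psix 2.6677 tz [ 0.031  0.005 -1.   ] open 93.3 F [-0.1 -0.3 -0.4] q6 -1.69
[-2.8, -11.5, 35.8, np.float64(-0.027)]
```

View pics/t3c.png

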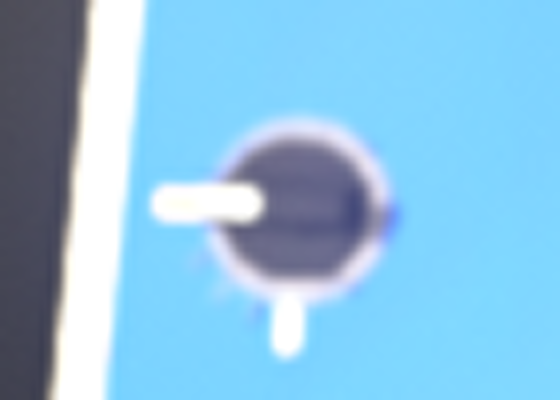

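View pics/s3c.png

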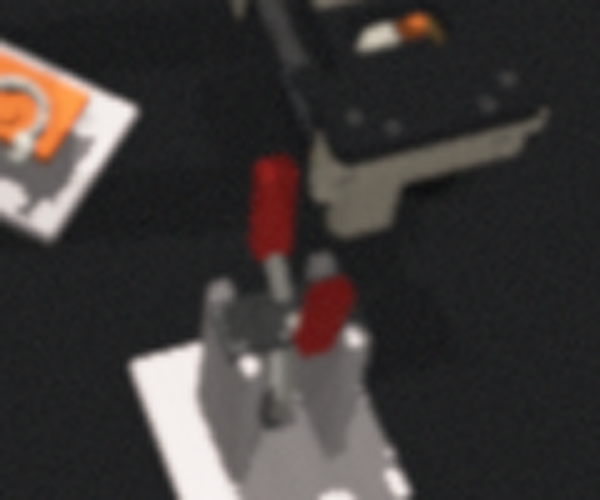

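Request:
move_arm(targets=[1, -2.8, -11, 10, -0.027, 1, 0, 0, 8, 0, 1, 0, 0, 0, 0])

```text
time: 7.97
tool_pos: [0.5479, -0.2275, 0.2346]
tcp_rot: [0.219, 0.976, 0.006, 0.016]
ft_force: [0.1, -1.0, -0.0]
opening: 0.0929
```

```bash
python3 plan.py 546 -233.6 200 2.695
```

```text
t 7.97 pos [ 547.9 -227.5  234.6] psix 2.6999 tz [ 0.034  0.005 -0.999] open 92.9 F [ 0.1 -1.  -0. ] q6 -1.73
[0.1, -7.0, 34.4, np.float64(0.005)]
```

Request:
move_arm(targets=[1, 0, -6, -40, 0, 1, 0, 0, -40, 0, 1, 0, 0, 0, 0, 1, 0, 0, 0, 0])

```text
time: 8.3
tool_pos: [0.5424, -0.2255, 0.3155]
tcp_rot: [0.217, 0.976, 0.009, 0.013]
ft_force: [1.1, -0.1, -0.1]
opening: 0.0931
```

```bash
python3 plan.py 546 -233.6 200 2.695
```

```text
t 8.3 pos [ 542.4 -225.5  315.5] psix 2.703 tz [ 0.029  0.012 -1.   ] open 93.1 F [ 1.1 -0.1 -0.1] q6 -1.73
[-1.4, -2.8, 38.5, np.float64(0.003)]
[-1.4, -2.8, 38.5, np.float64(0.003)]
[-1.4, -2.8, 38.5, np.float64(0.003)]
```

Request:
move_arm(targets=[1, -1, -3, 30, 0, 1, -1, -3, 30, 0, 1, -1, -2, 25, 0, 1, 0, 0, 0, 0])

```text
time: 8.63
tool_pos: [0.5477, -0.2289, 0.232]
tcp_rot: [0.216, 0.976, 0.008, 0.018]
ft_force: [0.0, 0.2, -0.1]
opening: 0.0926
```

```bash
python3 plan.py 546 -233.6 200 2.695
```

```text
t 8.63 pos [ 547.7 -228.9  232. ] psix 2.7063 tz [ 0.038  0.007 -0.999] open 92.6 F [ 0.   0.2 -0.1] q6 -1.74
[0.6, -5.7, 31.8, np.float64(0.011)]
```

Request:
move_arm(targets=[1, 0, -5, 12, 0.01, 1, 0, 0, 12, 0, 1, 0, 0, 12, 0, 1, 0, 0, 0, 0])

```text
time: 8.97
tool_pos: [0.5475, -0.2289, 0.1958]
tcp_rot: [0.22, 0.975, 0.009, 0.017]
ft_force: [-0.2, 0.6, -0.6]
opening: 0.0934
```

```bash
python3 plan.py 546 -233.6 141 2.695
```

```text
t 8.97 pos [ 547.5 -228.9  195.8] psix 2.6979 tz [ 0.037  0.01  -0.999] open 93.4 F [-0.2  0.6 -0.6] q6 -1.74
[0.5, -3.1, 27.3, np.float64(0.001)]
[0.5, -3.1, 27.3, np.float64(0.001)]
```

Request:
move_arm(targets=[1, 0, -2.5, 0, 0, 1, 0, -2.5, 0, 0, 1, 0, 0, 0, 0])

```text
time: 9.22
tool_pos: [0.5464, -0.2325, 0.1984]
tcp_rot: [0.219, 0.976, 0.009, 0.018]
ft_force: [-1.0, 0.6, 0.3]
opening: 0.0926
```

```bash
python3 plan.py 546 -233.6 141 2.695
```

```text
t 9.22 pos [ 546.4 -232.5  198.4] psix 2.6995 tz [ 0.038  0.009 -0.999] open 92.6 F [-1.   0.6  0.3] q6 -1.75
[0.8, -1.3, 28.7, np.float64(0.002)]
[0.8, -1.3, 28.7, np.float64(0.002)]
```

Request:
move_arm(targets=[1, 0.5, -0.6, 14, 0, 1, 0.5, -0.6, 14, 0, 1, 0.5, -0.6, 14, 0, 1, 0.5, -0.6, 14, 0, 1, 0, 0, 0, 0])

```text
time: 9.63
tool_pos: [0.5495, -0.2359, 0.1482]
tcp_rot: [0.219, 0.975, 0.006, 0.024]
ft_force: [-0.4, 0.3, 0.6]
opening: 0.093
```

```bash
python3 plan.py 546 -233.6 141 2.695
```

```text
t 9.63 pos [ 549.5 -235.9  148.2] psix 2.6989 tz [ 0.049  0.002 -0.999] open 93.0 F [-0.4  0.3  0.6] q6 -1.75
[4.4, 0.5, 7.1, np.float64(0.004)]
```

Request:
move_arm(targets=[1, 2.5, 0.3, 3, 0, 1, 2.5, 0.2, 3, 0, 1, 0, 0, 0, 0])

```text
time: 9.88
tool_pos: [0.5463, -0.234, 0.1445]
tcp_rot: [0.219, 0.975, 0.006, 0.026]
ft_force: [0.1, -0.1, 0.2]
opening: 0.0928
```

```bash
python3 plan.py 546 -233.6 141 2.695
python3 - <<'E'
from h import *
g=shot('side','s4'); f=shot('top','t4')
k=proj(g,[.546,-.2336,.16]).astype(int)
c2=g['pixels'][k[1]-45:k[1]+55,k[0]-60:k[0]+60,::-1]
cv2.imwrite('pics/s4c.png',cv2.resize(c2,None,fx=5,fy=5,interpolation=2))
E
```

```text
t 9.88 pos [ 546.3 -234.   144.5] psix 2.6985 tz [ 0.052 -0.    -0.999] open 92.8 F [ 0.1 -0.1  0.2] q6 -1.75
[0.6, 0.2, 3.5, np.float64(0.004)]
```

View pics/s4c.png

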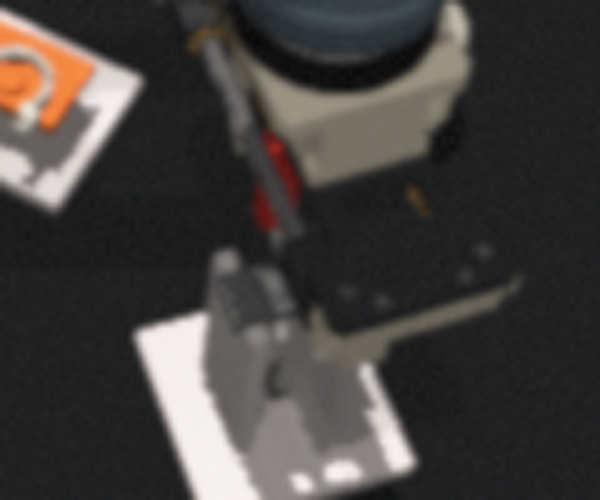

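Request:
move_arm(targets=[0.29, 0.3, 0, 2.5, 0, 0.29, 0, 0, 0, 0, 0.29, 0, 0, 0, 0, 0.29, 0, 0, 0, 0, 0.29, 0, 0, 0, 0])

```text
time: 10.4
tool_pos: [0.5481, -0.2349, 0.1456]
tcp_rot: [0.219, 0.975, 0.005, 0.028]
ft_force: [-3.6, 3.2, 12.5]
opening: 0.0648
```

Request:
move_arm(targets=[0.29, 0, 0, 0, 0, 0.29, 0, 0, 0, 0, 0.29, 0, 0, 0, 0])

```text
time: 10.65
tool_pos: [0.5483, -0.2348, 0.1468]
tcp_rot: [0.219, 0.975, 0.005, 0.029]
ft_force: [-0.1, -0.6, -0.9]
opening: 0.0601
```

```bash
python3 plan.py 546 -233.6 270 2.695
```

```text
t 10.65 pos [ 548.3 -234.8  146.8] psix 2.6989 tz [ 0.058 -0.004 -0.998] open 60.1 F [-0.1 -0.6 -0.9] q6 -1.75
[-1.0, 0.7, -30.8, np.float64(0.001)]
[-1.0, 0.7, -30.8, np.float64(0.001)]
[-1.0, 0.7, -30.8, np.float64(0.001)]
[-1.0, 0.7, -30.8, np.float64(0.001)]
```

Request:
move_arm(targets=[0.29, -0.4, 0, -8, 0, 0.29, -0.4, 0, -10, 0, 0.29, -0.6, 0, -15, 0, 0.29, -0.6, 0, -15, 0, 0.29, 0, 0, 0, 0])

```text
time: 11.07
tool_pos: [0.5461, -0.2349, 0.1963]
tcp_rot: [0.219, 0.975, 0.005, 0.026]
ft_force: [1.1, -1.0, -1.7]
opening: 0.06
```

```bash
python3 plan.py 546 -233.6 275 2.695
python3 - <<'E'
from h import *
g=shot('side','s5'); f=shot('top','t5')
k=proj(g,[.546,-.2336,.18]).astype(int)
c2=g['pixels'][k[1]-45:k[1]+55,k[0]-60:k[0]+60,::-1]
cv2.imwrite('pics/s5c.png',cv2.resize(c2,None,fx=5,fy=5,interpolation=2))
E
```

```text
t 11.07 pos [ 546.1 -234.9  196.3] psix 2.6988 tz [ 0.054 -0.001 -0.999] open 60.0 F [ 1.1 -1.  -1.7] q6 -1.75
[-1.6, 1.4, -39.3, np.float64(0.002)]
[-1.6, 1.4, -39.3, np.float64(0.002)]
```

View pics/s5c.png

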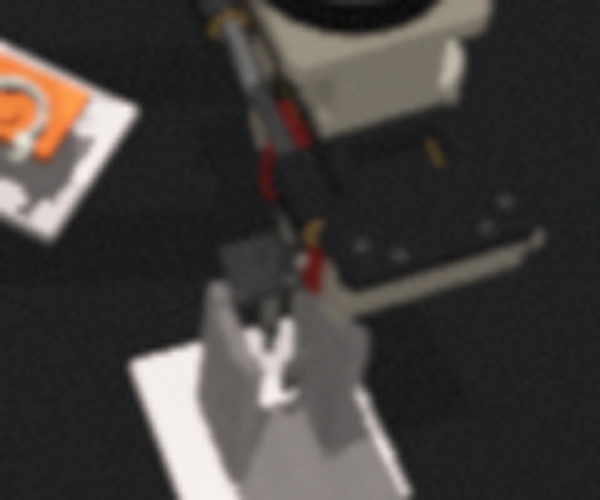

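Request:
move_arm(targets=[0.29, -0.8, 0, -20, 0, 0.29, -0.8, 0, -25, 0, 0.29, -0.8, 0, -25, 0, 0.29, -0.8, 0, -20, 0, 0.29, 0, 0, 0, 0])

```text
time: 11.58
tool_pos: [0.5403, -0.2337, 0.2794]
tcp_rot: [0.219, 0.975, 0.009, 0.018]
ft_force: [1.0, -0.4, -1.6]
opening: 0.0602
```

```bash
python3 - <<'E'
from h import *
g=shot('side','s6'); f=shot('top','t6')
for q in['pliers_tips','pliers','pliers_grip','clip_gap','clip_mid']:
    x=lm(g,q);y=lm(f,q);print(q,x,y)
    if x and y: print('   ',[np.round(v,4) for v in tri([g,f],[x[0][1],y[0][1]])])
k=proj(g,[.546,-.2336,.2]).astype(int)
c2=g['pixels'][k[1]-55:k[1]+55,k[0]-70:k[0]+70,::-1]
cv2.imwrite('pics/s6c.png',cv2.resize(c2,None,fx=5,fy=5,interpolation=2));print(k)
k=proj(f,[.546,-.2336,.2]).astype(int)
c2=f['pixels'][k[1]-55:k[1]+55,k[0]-70:k[0]+70,::-1]
cv2.imwrite('pics/t6c.png',cv2.resize(c2,None,fx=5,fy=5,interpolation=2));print(k)
E
python3 plan.py 546 -42 275 3.427
```

```text
pliers_tips [(0.8, array([311., 274.]))] [(0.51, array([380.6, 211. ])), (0.32, array([288. , 208.4]))]
    [array([ 0.5399, -0.2275,  0.1526]), array([0.002, 0.002])]
pliers [(0.74, array([291.6, 193.7])), (0.64, array([318.4, 252.7]))] [(0.58, array([399.5, 208.3]))]
    [array([ 0.5292, -0.1747,  0.3719]), array([0.0091, 0.0091])]
pliers_grip [(0.62, array([319.4, 234. ]))] [(0.82, array([411.8, 209.4]))]
    [array([ 0.5372, -0.2313,  0.2992]), array([0.0009, 0.0009])]
clip_gap [(0.57, array([250.4, 250. ]))] [(0.52, array([291.6, 210. ]))]
    [array([ 0.543 , -0.0437,  0.0385]), array([0.0092, 0.0092])]
clip_mid [(0.7, array([260.7, 244.6]))] [(0.62, array([285.6, 209.1])), (0.27, array([182.7, 200.7]))]
    [array([ 0.5598, -0.0388,  0.0346]), array([0.0079, 0.0079])]
[318 261]
[391 207]
t 12.18 pos [ 539.  -232.7  275.8] psix 2.6985 tz [ 0.034  0.013 -0.999] open 60.3 F [ 0.8 -0.1 -1.3] q6 -1.75
[10.8, 25.0, 0.5, np.float64(-0.104)]
[8.1, 26.0, 0.6, np.float64(-0.104)]
[5.4, 26.7, 0.7, np.float64(-0.104)]
[2.6, 27.1, 0.8, np.float64(-0.104)]
[-0.3, 27.3, 0.8, np.float64(-0.104)]
[-3.1, 27.1, 0.9, np.float64(-0.104)]
[-5.9, 26.6, 1.0, np.float64(-0.104)]
```

View pics/s6c.png

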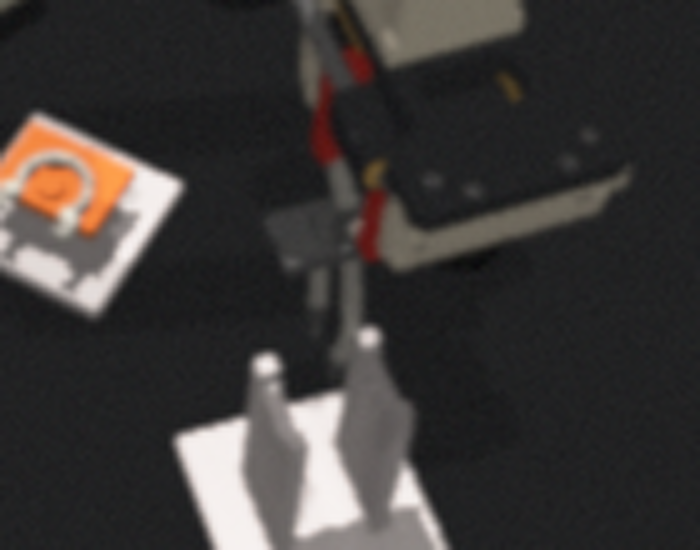

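View pics/t6c.png

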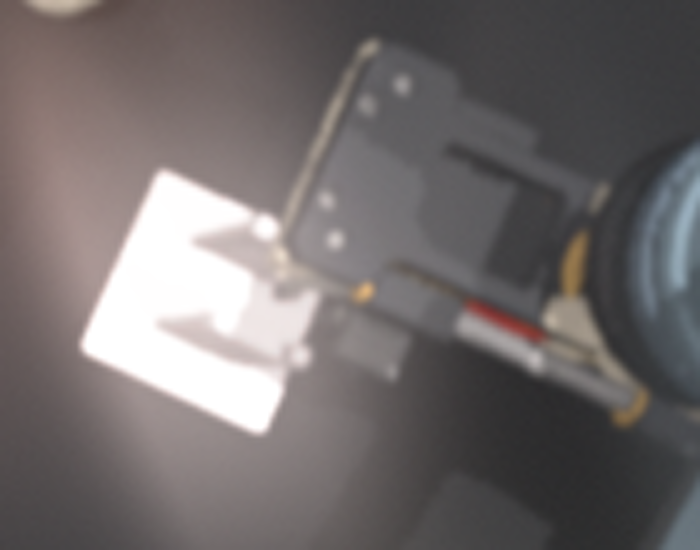

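```bash
cat > tips.py <<'E'
from h import *
R0=Ro.from_quat([0.219,0.975,0.005,0.029]).as_matrix()
T0=np.array([.5483,-.2348,.1468])
LT=R0.T@(np.array([.5461,-.2336,.022])-T0); LG=R0.T@(np.array([.5461,-.2336,.160])-T0)
LZ=R0.T@np.array([0,0,1.]); LY=R0.T@np.array([np.sin(.447),np.cos(.447),0]); LX=np.cross(LY,LZ)
def now(dl=(0,0,0)):
    s=bot.read_state();R=Ro.from_quat(s['tcp_rot']).as_matrix();p=np.array(s['tool_pos'])
    return p+R@(LT+np.array(dl)),p+R@LG,R@LZ,R@LY,R,s
if __name__=='__main__':
    t,g,z,y,R,s=now(); print('tips',np.round(t,4),'grip',np.round(g,4),'pz',np.round(z,3),'py',np.round(y,3),'LT',np.round(LT,4))
E
python3 tips.py
```

```text
tips [ 0.5338 -0.2296  0.1511] grip [ 0.5372 -0.2317  0.289 ] pz [ 0.024 -0.016  1.   ] py [0.433 0.902 0.004] LT [ 0.0093 -0.0027  0.1245]
```

```bash
cat > pt.py <<'E'
# plan so that the modelled tips reach x y z (mm) with pliers y-axis at angle a
import sys
from tips import *
def rows(x,y,z,a=None,step=30,ystep=.1,dl=(0,0,0)):
    t,g,pz,py,R,s=now(dl); ang=np.arctan2(py[1],py[0]); da=0 if a is None else (a-ang+np.pi)%(2*np.pi)-np.pi
    R1=Ro.from_euler('z',da).as_matrix()@R
    L=LT+np.array(dl); p=np.array(s['tool_pos']); p1=np.array([x,y,z])/1000-R1@L; d=(p1-p)*1000
    n=max(1,int(np.ceil(max(np.linalg.norm(d)/step,abs(da)/ystep))))
    print('t',round(s['time'],2),'tips',np.round(t*1000,1),'ang',round(ang,3),'pz',np.round(pz,3),'tcp',np.round(p*1000,1),'open',round(s['opening']*1000,1),'F',np.round(s['ft_force'],1))
    for i in range(n): print([*np.round((Ro.from_euler('z',da*i/n).as_matrix()@R).T@d/n,1).tolist(),round(-da/n,3)])
if __name__=='__main__':
    v=[float(q) for q in sys.argv[1:]]; rows(*v[:3],v[3] if len(v)>3 else None)
E
python3 pt.py 546.7 -45 120 1.856
```

```text
t 12.18 tips [ 533.8 -229.6  151.1] ang 1.123 pz [ 0.024 -0.016  1.   ] tcp [ 539.  -232.7  275.8] open 60.3 F [ 0.8 -0.1 -1.3]
[8.7, 22.0, 4.2, np.float64(-0.092)]
[6.6, 22.7, 4.3, np.float64(-0.092)]
[4.5, 23.2, 4.4, np.float64(-0.092)]
[2.4, 23.5, 4.4, np.float64(-0.092)]
[0.2, 23.6, 4.5, np.float64(-0.092)]
[-2.0, 23.5, 4.6, np.float64(-0.092)]
[-4.1, 23.2, 4.6, np.float64(-0.092)]
[-6.2, 22.7, 4.6, np.float64(-0.092)]
```

Request:
move_arm(targets=[0.29, 8.7, 22, 0, -0.09, 0.29, 6.6, 22.7, 0, -0.09, 0.29, 4.5, 23, 0, -0.09, 0.29, 2.4, 23.5, 2, -0.09, 0.29, 0.2, 23.6, 3, -0.09])

```text
time: 12.6
tool_pos: [0.5474, -0.117, 0.2717]
tcp_rot: [-0.008, 1.0, 0.005, 0.018]
ft_force: [0.4, 0.3, -1.8]
opening: 0.0602
```

```bash
python3 pt.py 546.7 -45 120 1.856
```

```text
t 12.6 tips [ 542.5 -118.6  147. ] ang 1.582 pz [0.019 0.014 1.   ] tcp [ 547.4 -117.   271.7] open 60.2 F [ 0.4  0.3 -1.8]
[-1.3, 24.8, 9.3, np.float64(-0.091)]
[-3.6, 24.6, 9.3, np.float64(-0.091)]
[-5.8, 24.1, 9.4, np.float64(-0.091)]
```

Request:
move_arm(targets=[0.29, -1.3, 23, 7, -0.09, 0.29, -3.6, 22, 8, -0.09, 0.29, -4, 15, 7, -0.08, 0.29, 0, 0, 0, 0, 0.29, 0, 0, 0, 0])

```text
time: 13.02
tool_pos: [0.5509, -0.0482, 0.2502]
tcp_rot: [-0.148, 0.989, 0.003, 0.019]
ft_force: [1.1, -0.3, -2.2]
opening: 0.0603
```

```bash
python3 pt.py 546.7 -45 100 1.856
```

```text
t 13.02 tips [547.4 -52.1 125.5] ang 1.863 pz [0.009 0.026 1.   ] tcp [550.9 -48.2 250.2] open 60.3 F [ 1.1 -0.3 -2.2]
[-0.5, 7.0, 25.5, np.float64(0.007)]
```

Request:
move_arm(targets=[0.29, 0, 4, 10, 0, 0.29, 0, 3, 10, 0, 0.29, 0, 0, 10, 0, 0.29, 0, 0, 0, 0, 0.29, 0, 0, 0, 0])

```text
time: 13.43
tool_pos: [0.5502, -0.0439, 0.2175]
tcp_rot: [-0.144, 0.989, 0.002, 0.019]
ft_force: [0.3, 0.4, -2.4]
opening: 0.0601
```

```bash
python3 pt.py 546.7 -45 60 1.856
cat > look.py <<'E'
from tips import *
import sys
n=sys.argv[1]; c=[float(v)/1000 for v in sys.argv[2:5]]; w,h,k=45,35,8
t,*_=now()
for cam in('side','top'):
    f=shot(cam,f'{cam}{n}'); u0=np.round(proj(f,c)).astype(int)-[w,h]; u0=np.maximum(u0,0)
    im=cv2.resize(f['pixels'][u0[1]:u0[1]+2*h,u0[0]:u0[0]+2*w,::-1],None,fx=k,fy=k,interpolation=2)
    u=(proj(f,t)-u0+.5)*k-.5; print(cam,'origin',u0,'model tips crop',np.round(u,0))
    cv2.imwrite(f'pics/{cam}{n}c.png',im)
E
python3 look.py 7 550 -43 70
```

```text
t 13.43 tips [546.7 -47.9  92.8] ang 1.854 pz [0.008 0.027 1.   ] tcp [550.2 -43.9 217.5] open 60.1 F [ 0.3  0.4 -2.4]
[0.2, 1.4, 16.4, np.float64(-0.001)]
[0.2, 1.4, 16.4, np.float64(-0.001)]
side origin [211 205] model tips crop [364. 257.]
top origin [246 175] model tips crop [387. 289.]
```

View pics/side7c.png

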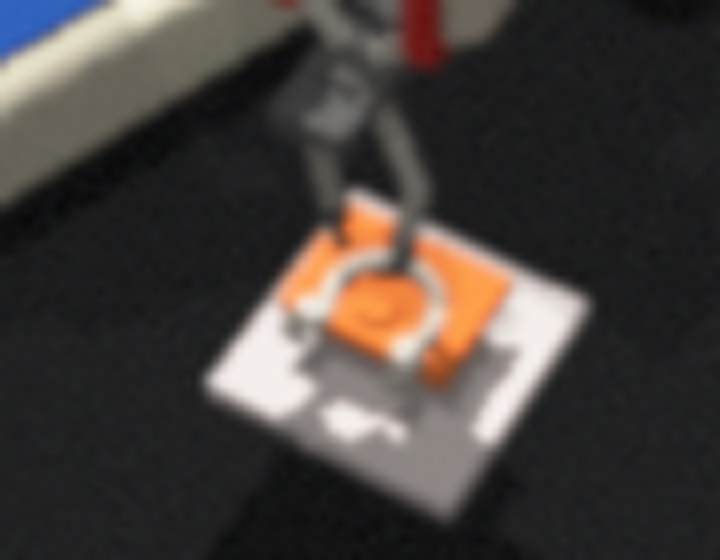

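View pics/top7c.png

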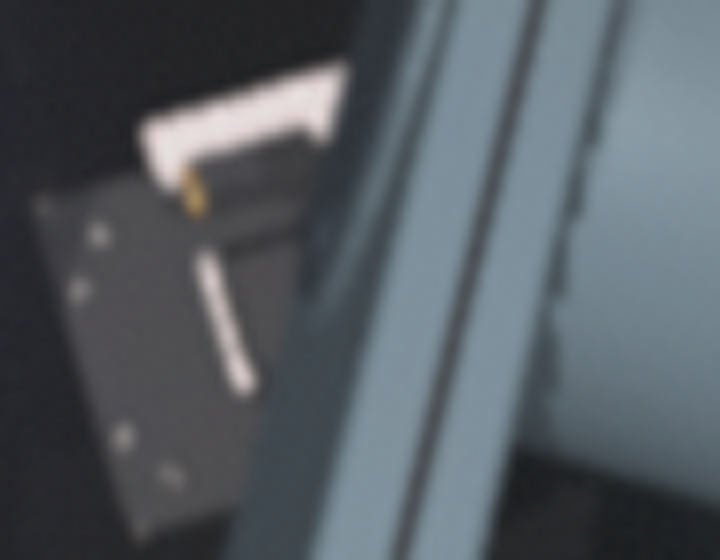

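Run:
```python
import cv2
im=cv2.imread('pics/side7.png'); c=im[220:265,240:280]; cv2.imwrite('pics/z7.png',cv2.resize(c,None,fx=14,fy=13.3333,interpolation=cv2.INTER_CUBIC)[:600])
```

```text
(no output)
```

View pics/z7.png

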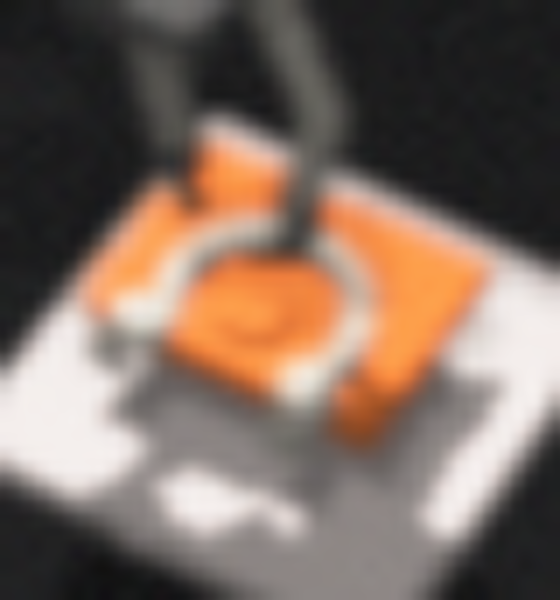

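Run:
```python
from tips import *
import pickle
a=pickle.load(open('f1.pkl','rb'))[0]
def P(U): return np.array([240+(U[0]+.5)/14-.5,220+(U[1]+.5)/13.333-.5])
t=np.array([.5467,-.0479,.0928])
fb=t-np.array([.008,.027,1])*.0069
print('model foot',fb,'seen',onz(a,P((242,231)),fb[2]), 'L',onz(a,P((187,208)),fb[2]),'R',onz(a,P((297,255)),fb[2]))
L=onz(a,P((130,305)),.047);R=onz(a,P((297,385)),.047);print('lugs',L,R,(L+R)/2,np.arctan2((L-R)[1],(L-R)[0])-np.pi/2, np.linalg.norm(L-R))
# ring outer: left (150,275)? right (375,310), back (262,210)
for U in((168,285),(372,310),(262,218),(260,305)): print(onz(a,P(U),.047))
```

```text
model foot [ 0.5466448 -0.0480863  0.0859   ] seen [ 0.55101049 -0.04584541  0.0859    ] L [ 0.54746576 -0.03560573  0.0859    ] R [ 0.55438069 -0.05617451  0.0859    ]
lugs [ 0.54337206 -0.02411062  0.047     ] [ 0.55310512 -0.0575392   0.047     ] [ 0.54823859 -0.04082491  0.047     ] 0.28332694084127596 0.034816695984086515
[ 0.55141834 -0.02534643  0.047     ]
[ 0.57439191 -0.05431773  0.047     ]
[ 0.57427325 -0.02544153  0.047     ]
[ 0.56045951 -0.03990022  0.047     ]
```

```bash
python3 pt.py 544.5 -44.3 65 1.856
```

```text
t 13.53 tips [546.7 -47.9  93.1] ang 1.855 pz [0.008 0.028 1.   ] tcp [550.2 -43.9 217.8] open 60.5 F [-0.9  0.4 -1.3]
[2.2, 4.1, 28.0, np.float64(-0.001)]
```

Request:
move_arm(targets=[0.29, 0.8, 1.5, 8, 0, 0.29, 0.8, 1.5, 8, 0, 0.29, 0.8, 1.5, 8, 0, 0.29, 0, 0, 0, 0, 0.29, 0, 0, 0, 0])

```text
time: 13.95
tool_pos: [0.5478, -0.0406, 0.1919]
tcp_rot: [-0.143, 0.989, 0.002, 0.02]
ft_force: [0.5, -1.1, -1.3]
opening: 0.0605
```

```bash
python3 pt.py 544.5 -44.3 65 1.856; python3 look.py 8 550 -43 50;python3 - <<'E'
import cv2
im=cv2.imread('pics/side8.png'); c=im[220:265,240:280]; cv2.imwrite('pics/z8.png',cv2.resize(c,None,fx=14,fy=13.3333,interpolation=cv2.INTER_CUBIC)[:600])
E
```

```text
t 13.95 tips [544.6 -44.7  67.2] ang 1.853 pz [0.007 0.028 1.   ] tcp [547.8 -40.6 191.9] open 60.5 F [ 0.5 -1.1 -1.3]
[0.1, 0.4, 2.2, np.float64(-0.003)]
side origin [211 210] model tips crop [352. 264.]
top origin [245 175] model tips crop [374. 300.]
```

View pics/z8.png

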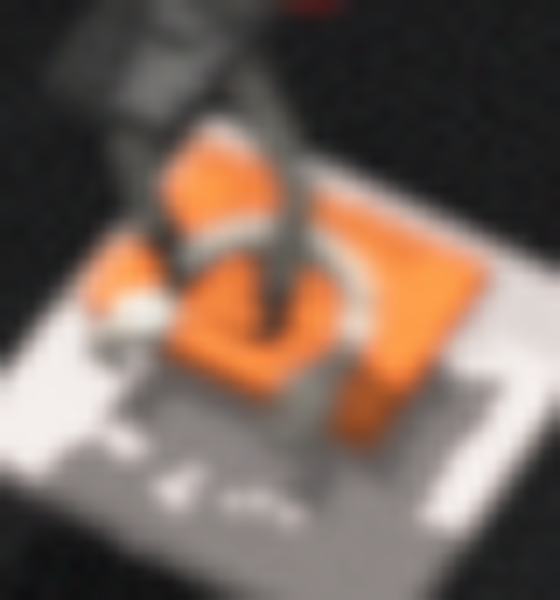

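Run:
```python
from tips import *
import pickle
a=pickle.load(open('f1.pkl','rb'))[0]
def P(U): return np.array([240+(U[0]+.5)/14-.5,220+(U[1]+.5)/13.333-.5])
L=onz(a,P((165,280)),.0603);R=onz(a,P((272,337)),.0603);print(L,R,(L+R)/2,np.linalg.norm(L-R),np.arctan2((L-R)[1],(L-R)[0])-np.pi/2)
t,*_=now();print(t)
```

```text
[ 0.54571418 -0.03120522  0.0603    ] [ 0.55097563 -0.05339447  0.0603    ] [ 0.5483449  -0.04229984  0.0603    ] 0.022804501924732507 0.23281761468606388
[ 0.54458792 -0.0447193   0.06742468]
```

```bash
python3 pt.py 544.3 -44.4 42.8 1.856
```

```text
t 14.05 tips [544.6 -44.7  67.4] ang 1.853 pz [0.007 0.028 1.   ] tcp [547.8 -40.6 192.1] open 60.4 F [ 0.4 -0.2 -1.9]
[1.2, 0.5, 24.6, np.float64(-0.003)]
```

Request:
move_arm(targets=[0.29, 0.3, 0.2, 6, 0, 0.29, 0.3, 0.2, 6, 0, 0.29, 0.3, 0.2, 6, 0, 0.29, 0, 0, 0, 0])

```text
time: 14.38
tool_pos: [0.5504, -0.0409, 0.1758]
tcp_rot: [-0.143, 0.989, -0.0, 0.024]
ft_force: [-0.2, -0.4, 0.1]
opening: 0.0606
```

```bash
python3 pt.py 544.3 -44.4 42.8 1.856; python3 look.py 9 550 -43 50;python3 - <<'E'
import cv2
im=cv2.imread('pics/side9.png'); c=im[220:265,240:280]; cv2.imwrite('pics/z9.png',cv2.resize(c,None,fx=14,fy=13.3333,interpolation=cv2.INTER_CUBIC)[:600])
E
```

```text
t 14.38 tips [548.2 -45.2  51.1] ang 1.853 pz [-0.001  0.03   1.   ] tcp [550.4 -40.9 175.8] open 60.6 F [-0.2 -0.4  0.1]
[3.9, 1.9, 8.1, np.float64(-0.003)]
side origin [211 210] model tips crop [363. 288.]
top origin [245 175] model tips crop [370. 290.]
```

View pics/z9.png

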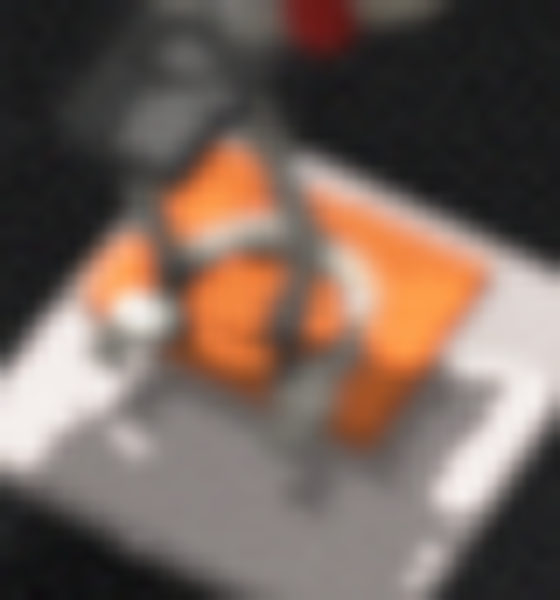

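Request:
move_arm(targets=[0.29, 0, 0, -6, 0, 0.29, 2, 1, -2, 0, 0.29, 2, 1, 0, 0, 0.29, 0, 0, 0, 0])

```text
time: 14.82
tool_pos: [0.5443, -0.0399, 0.1836]
tcp_rot: [-0.143, 0.989, 0.0, 0.022]
ft_force: [0.2, -0.2, -1.9]
opening: 0.0601
```

```bash
python3 pt.py 544.3 -44.4 42.8 1.856
```

```text
t 14.82 tips [541.7 -44.2  58.9] ang 1.853 pz [0.001 0.03  1.   ] tcp [544.3 -39.9 183.6] open 60.1 F [ 0.2 -0.2 -1.9]
[-1.8, -0.8, 16.2, np.float64(-0.003)]
```

Request:
move_arm(targets=[0.29, 0, 0, 5, 0, 0.29, 0, 0, 3, 0, 0.29, 0, 0, 0, 0])

```text
time: 15.07
tool_pos: [0.5441, -0.0397, 0.1748]
tcp_rot: [-0.143, 0.989, 0.001, 0.022]
ft_force: [-0.5, 0.7, -2.3]
opening: 0.0604
```

```bash
python3 pt.py 544.3 -44.4 42.8 1.856
```

```text
t 15.07 tips [541.4 -43.9  50. ] ang 1.853 pz [0.002 0.03  1.   ] tcp [544.1 -39.7 174.8] open 60.4 F [-0.5  0.7 -2.3]
[-2.3, -1.2, 7.4, np.float64(-0.003)]
```

Request:
move_arm(targets=[0.29, -2, -0.8, 2, 0, 0.29, 0, 0, 2, 0, 0.29, 0, 0, 0, 0])

```text
time: 15.32
tool_pos: [0.5462, -0.0397, 0.1696]
tcp_rot: [-0.143, 0.989, 0.001, 0.022]
ft_force: [-0.1, -0.2, -1.5]
opening: 0.0598
```

```bash
python3 pt.py 544.3 -44.4 42.8 1.856; python3 look.py 10 550 -43 50;python3 - <<'E'
import cv2
im=cv2.imread('pics/side10.png'); c=im[220:265,240:280]; cv2.imwrite('pics/z10.png',cv2.resize(c,None,fx=14,fy=13.3333,interpolation=cv2.INTER_CUBIC)[:600])
E
```

```text
t 15.32 tips [543.3 -43.9  44.9] ang 1.853 pz [0.003 0.029 1.   ] tcp [546.2 -39.7 169.6] open 59.8 F [-0.1 -0.2 -1.5]
[-0.7, -0.7, 2.1, np.float64(-0.003)]
side origin [211 210] model tips crop [349. 306.]
top origin [245 175] model tips crop [364. 307.]
```

View pics/z10.png

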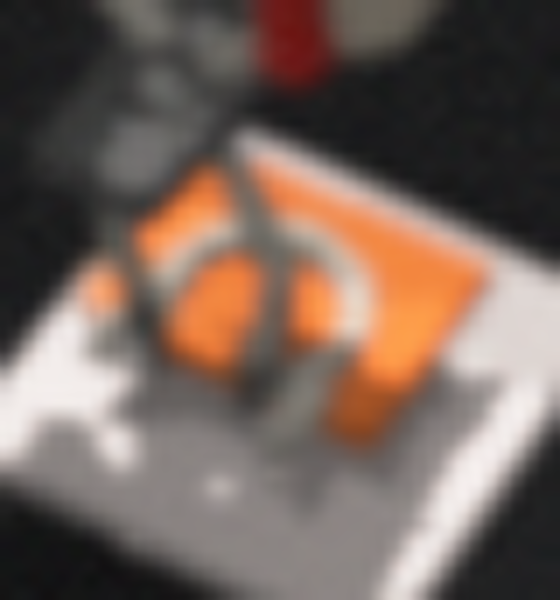

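View pics/top10c.png

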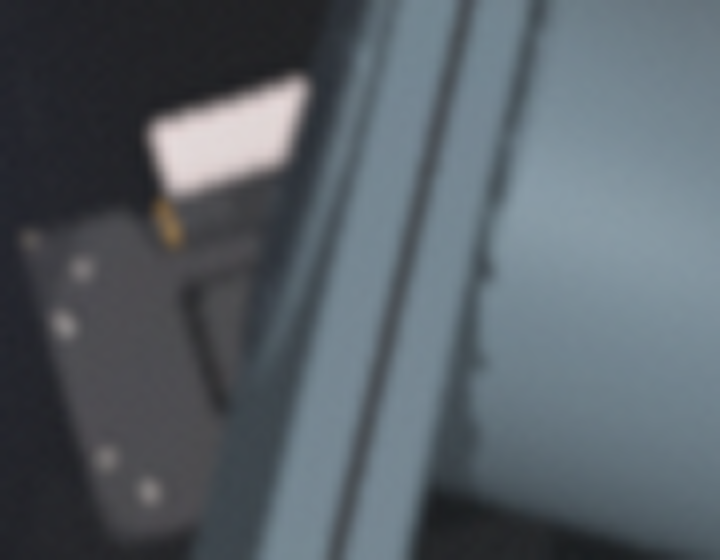

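Request:
move_arm(targets=[0.29, -0.5, -0.5, 2.2, 0, 0.29, 0, 0, 0, 0])

```text
time: 15.58
tool_pos: [0.5472, -0.0401, 0.1677]
tcp_rot: [-0.143, 0.989, 0.001, 0.022]
ft_force: [-0.4, 0.8, -1.6]
opening: 0.0603
```

```bash
python3 pt.py 544.3 -44.4 42.8 1.856
```

```text
t 15.58 tips [544.4 -44.3  43. ] ang 1.853 pz [0.003 0.029 1.   ] tcp [547.2 -40.1 167.7] open 60.3 F [-0.4  0.8 -1.6]
[0.2, -0.1, 0.2, np.float64(-0.003)]
```

Request:
move_arm(targets=[0.08, 0, 0, 0, 0, 0.08, 0, 0, 0, 0, 0.08, 0, 0, 0, 0, 0.08, 0, 0, 0, 0])

```text
time: 15.92
tool_pos: [0.5476, -0.0405, 0.1682]
tcp_rot: [-0.143, 0.989, 0.0, 0.022]
ft_force: [-0.0, 0.1, -1.3]
opening: 0.051
```

```bash
python3 pt.py 544.3 -44.4 42.8 1.856; python3 look.py 11 550 -43 50;python3 - <<'E'
import cv2
im=cv2.imread('pics/side11.png'); c=im[220:265,240:280]; cv2.imwrite('pics/z11.png',cv2.resize(c,None,fx=14,fy=13.3333,interpolation=cv2.INTER_CUBIC)[:600])
E
```

```text
t 15.92 tips [545.  -44.9  43.4] ang 1.853 pz [0.002 0.03  1.   ] tcp [547.6 -40.5 168.2] open 51.0 F [-0.   0.1 -1.3]
[0.6, 0.6, 0.6, np.float64(-0.003)]
side origin [211 210] model tips crop [355. 307.]
top origin [245 175] model tips crop [366. 302.]
```

View pics/z11.png

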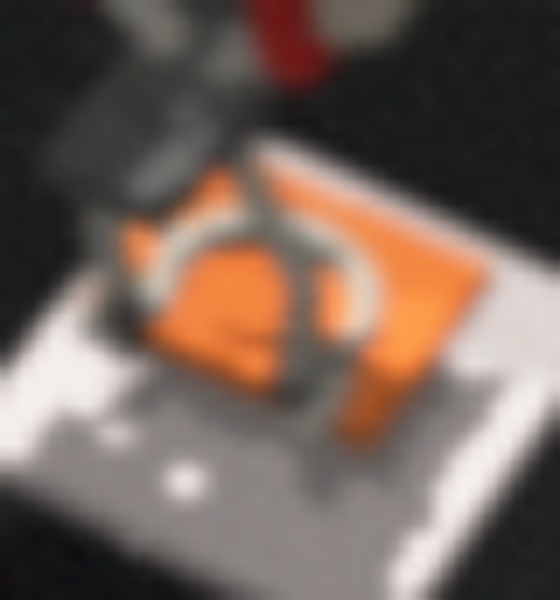

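Request:
move_arm(targets=[-0.1, 0, 0, 0.6, 0, -0.3, 0, 0, 0, 0, -1, 0, 0, 0, 0, -1, 0, 0, 0, 0, -1, 0, 0, 0, 0])

```text
time: 16.43
tool_pos: [0.548, -0.0408, 0.1679]
tcp_rot: [-0.143, 0.989, -0.0, 0.023]
ft_force: [-0.7, -0.7, -1.5]
opening: 0.0441
```

```bash
python3 pt.py 544.3 -44.4 42.8 1.856; python3 look.py 12 550 -43 50;python3 - <<'E'
import cv2
im=cv2.imread('pics/side12.png'); c=im[220:265,240:280]; cv2.imwrite('pics/z12.png',cv2.resize(c,None,fx=14,fy=13.3333,interpolation=cv2.INTER_CUBIC)[:600])
E
```

```text
t 16.43 tips [545.6 -45.2  43.2] ang 1.853 pz [0.    0.031 1.   ] tcp [548.  -40.8 167.9] open 44.1 F [-0.7 -0.7 -1.5]
[1.0, 1.2, 0.4, np.float64(-0.003)]
side origin [211 210] model tips crop [357. 307.]
top origin [245 175] model tips crop [367. 300.]
```

View pics/z12.png

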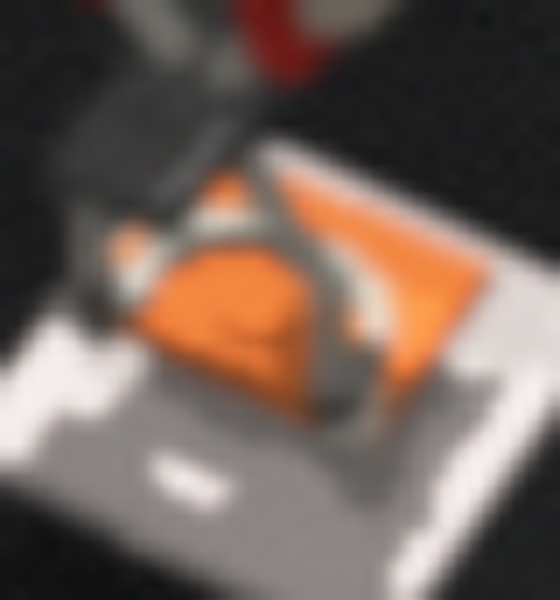

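Request:
move_arm(targets=[-1, 0, 0, 0, 0, -1, 0, 0, -5, 0, -1, 0, 0, -6, 0, -1, 0, 0, -8, 0, -1, 0, 0, -8, 0])

```text
time: 16.95
tool_pos: [0.5453, -0.0402, 0.1949]
tcp_rot: [-0.143, 0.989, 0.001, 0.021]
ft_force: [0.1, 0.2, -1.7]
opening: 0.0443
```

Request:
move_arm(targets=[-1, 0, 0, -10, 0, -1, 0, 0, -10, 0, -1, 0, 0, -10, 0, -1, 0, 0, 0, 0, -1, 0, 0, 0, 0])

```text
time: 17.37
tool_pos: [0.5456, -0.0409, 0.2329]
tcp_rot: [-0.143, 0.989, -0.0, 0.024]
ft_force: [-0.3, 0.1, -2.1]
opening: 0.0444
```

```bash
python3 pt.py 544.3 -44.4 130 1.856; python3 look.py 13 550 -43 90
```

```text
t 17.37 tips [543.4 -45.3 108.1] ang 1.853 pz [-0.002  0.031  1.   ] tcp [545.6 -40.9 232.9] open 44.4 F [-0.3  0.1 -2.1]
[-2.2, 0.5, -21.8, np.float64(-0.003)]
side origin [211 200] model tips crop [349. 268.]
top origin [247 174] model tips crop [377. 306.]
```

View pics/side13c.png

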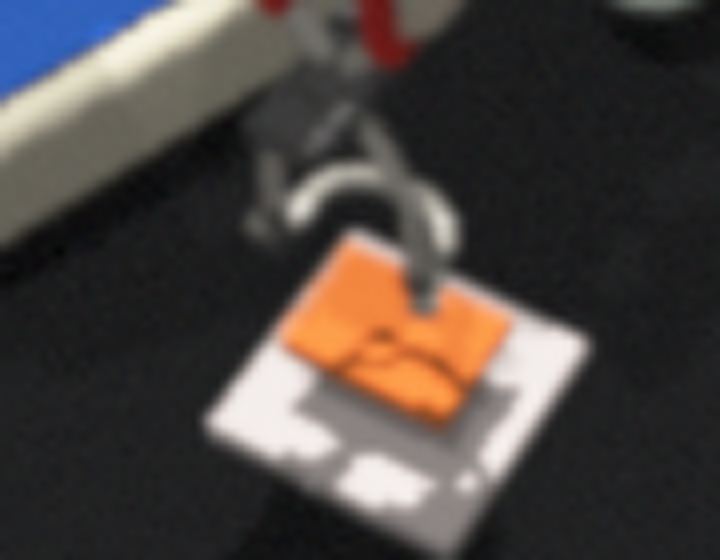

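```bash
python3 pt.py 561.5 160.5 140 1.853;python3 - <<'E'
from fit import *
print(onz(*px(1,(458,252)),.103),onz(*px(4,(417,246)),.103))
E
```

```text
t 17.47 tips [543.2 -45.3 107.6] ang 1.853 pz [-0.001  0.031  1.   ] tcp [545.5 -40.9 232.3] open 44.1 F [-0.1 -0.2 -2. ]
[-11.1, 27.4, -4.3, np.float64(0.0)]
[-11.1, 27.4, -4.3, np.float64(0.0)]
[-11.1, 27.4, -4.3, np.float64(0.0)]
[-11.1, 27.4, -4.3, np.float64(0.0)]
[-11.1, 27.4, -4.3, np.float64(0.0)]
[-11.1, 27.4, -4.3, np.float64(0.0)]
[-11.1, 27.4, -4.3, np.float64(0.0)]
[0.57263661 0.16497032 0.103     ] [0.57325743 0.16641778 0.103     ]
```

Request:
move_arm(targets=[-1, 0, 0, -15, 0, -1, 0, 0, -18, 0, -1, -6, 15, 0, 0, -1, -10, 24, 0, 0, -1, -11, 26, 0, 0])

```text
time: 17.88
tool_pos: [0.5498, 0.0258, 0.2638]
tcp_rot: [-0.14, 0.99, -0.0, 0.02]
ft_force: [0.3, 0.3, -2.5]
opening: 0.0442
```

```bash
python3 pt.py 561.5 160.5 140 1.853
```

```text
t 17.88 tips [546.6  21.4 139.1] ang 1.846 pz [0.006 0.031 0.999] tcp [549.8  25.8 263.8] open 44.2 F [ 0.3  0.3 -2.5]
[-10.6, 25.9, 0.1, np.float64(-0.001)]
[-10.6, 25.9, 0.1, np.float64(-0.001)]
[-10.6, 25.9, 0.1, np.float64(-0.001)]
[-10.7, 25.9, 0.1, np.float64(-0.001)]
[-10.7, 25.9, 0.1, np.float64(-0.001)]
```

Request:
move_arm(targets=[-1, -10.6, 25, 0, 0, -1, -10.6, 24, 0, 0, -1, -10, 20, 0, 0, -1, -5, 12, 0, 0, -1, 0, 0, 0, 0])

```text
time: 18.3
tool_pos: [0.5607, 0.1223, 0.2611]
tcp_rot: [-0.141, 0.99, 0.002, 0.017]
ft_force: [-0.3, -0.7, -1.0]
opening: 0.0442
```

```bash
python3 pt.py 561.5 160.5 140 1.853
```

```text
t 18.3 tips [556.8 118.2 136.4] ang 1.848 pz [0.012 0.029 1.   ] tcp [560.7 122.3 261.1] open 44.2 F [-0.3 -0.7 -1. ]
[-8.2, 19.7, -1.5, np.float64(-0.002)]
[-8.3, 19.7, -1.5, np.float64(-0.002)]
```

Request:
move_arm(targets=[-1, -6, 15, -1, 0, -1, -6, 14, -1, 0, -1, -3, 8, -1, 0, -1, 0, 0, 0, 0, -1, 0, 0, 0, 0])

```text
time: 18.72
tool_pos: [0.5632, 0.1619, 0.2609]
tcp_rot: [-0.142, 0.99, 0.001, 0.014]
ft_force: [-0.2, -0.3, -1.2]
opening: 0.0438
```

```bash
python3 pt.py 561.5 160.5 140 1.853; python3 look.py 14 570 163 120
```

```text
t 18.72 tips [558.5 157.4 136.3] ang 1.85 pz [0.019 0.031 0.999] tcp [563.2 161.9 260.9] open 43.8 F [-0.2 -0.3 -1.2]
[-3.9, 2.1, -3.6, np.float64(-0.003)]
side origin [163 142] model tips crop [344. 279.]
top origin [156 166] model tips crop [376. 318.]
```

View pics/side14c.png

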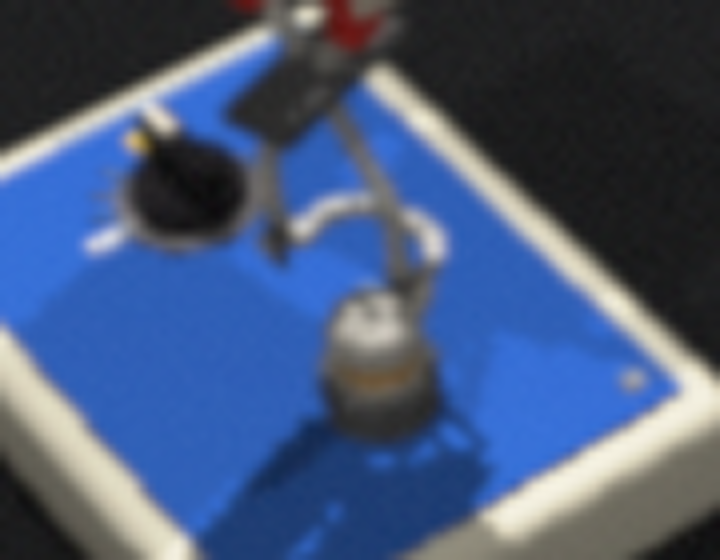

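View pics/top14c.png

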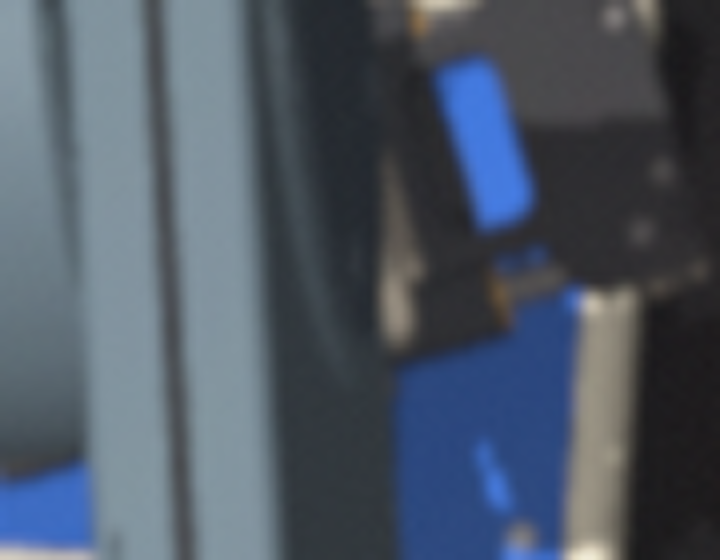

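```bash
cat > ov.py <<'E'
from tips import *
import sys
def ov(n,dx=0,dy=0,dz=0,ax=(.5726,.1650)):
    im=cv2.imread(f'pics/side{n}.png'); st=eval(open(f'pics/st{n}.txt').read())
    R=Ro.from_quat(st['q']).as_matrix();p=np.array(st['p']); d=np.array([dx,dy,dz])/1000
    t=p+R@LT+d; z=R@LZ;y=R@LY;x=np.cross(y,z)
    x0,y0,w,h,k=st['box']
    c=cv2.resize(im[y0:y0+h,x0:x0+w],None,fx=k,fy=k,interpolation=2)
    f=st['f']; f={a:np.array(b) for a,b in f.items()}
    def pt(P): u=(proj(f,P)-[x0,y0]+.5)*k-.5; return tuple(np.round(u).astype(int).tolist())
    mid=t+.011*x+.0005*z
    for rr,col in((.0185,(0,255,255)),):
        for a in np.linspace(-2.3,2.3,40): cv2.circle(c,pt(mid+rr*(np.cos(a)*x+np.sin(a)*y)+.0025*z),1,col,-1)
    for s in(-1,1):
        P=t+s*.024*y+.003*z
        cv2.line(c,pt(P-.0075*z),pt(P+.005*z),(0,255,0),1)
    for r,h2 in((.0145,.103),(.0165,.100),(.014,.086),(.021,.078)):
        for a in np.linspace(0,2*np.pi,40): cv2.circle(c,pt(np.array([ax[0]+r*np.cos(a),ax[1]+r*np.sin(a),h2])),1,(255,0,255),-1)
    cv2.imwrite(f'pics/ov{n}.png',c); print('mid',np.round(mid*1000,1))
def take(n,c,w=70,h=60,k=10):
    f=shot('side',f'side{n}'); s=bot.read_state(); u=np.round(proj(f,c)).astype(int)-[w//2,h//2]
    open(f'pics/st{n}.txt','w').write(repr(dict(q=list(map(float,s['tcp_rot'])),p=list(map(float,s['tool_pos'])),box=[int(u[0]),int(u[1]),w,h,k],f={a:np.array(f[a]).tolist() for a in('K','xyz','rotation')})))
E
python3 -c "
from ov import *
take(15,[.57,.163,.115]); ov(15)"
```

```text
mid [569.2 160.  136.8]
```

View pics/ov15.png

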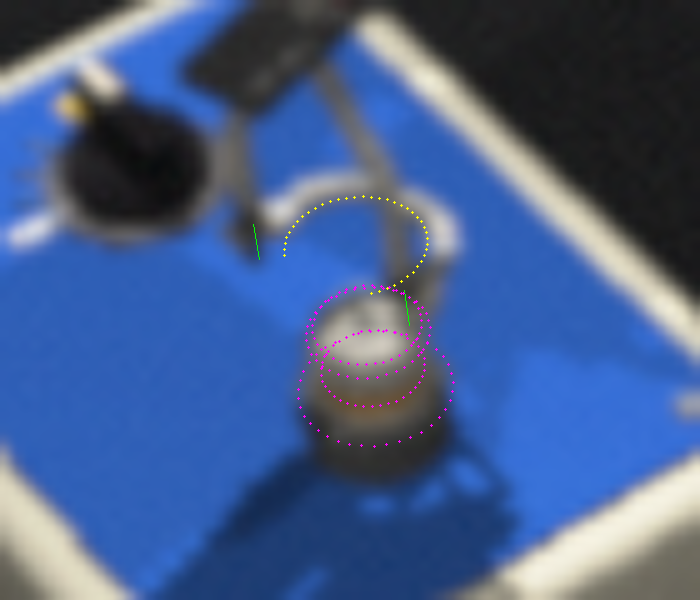

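```bash
python3 pt.py 562 162.4 113 1.853
```

```text
t 18.87 tips [558.6 157.  136.6] ang 1.849 pz [0.018 0.031 0.999] tcp [563.4 161.4 261.2] open 44.2 F [-0.2  0.7 -2.3]
[-4.1, 4.3, 23.7, np.float64(-0.004)]
```

Request:
move_arm(targets=[-1, -2, 2, 6, 0, -1, -2, 2, 6, 0, -1, 0, 0.5, 6, 0, -1, 0, 0, 3, 0, -1, 0, 0, 0, 0])

```text
time: 19.28
tool_pos: [0.567, 0.1649, 0.2379]
tcp_rot: [-0.139, 0.99, 0.001, 0.014]
ft_force: [0.1, 0.1, -1.2]
opening: 0.0438
```

```bash
python3 pt.py 562 162.4 113 1.853;python3 -c "
from ov import *
take(16,[.57,.163,.105],50,44,14); ov(16)"
```

```text
t 19.28 tips [562.2 160.4 113.3] ang 1.845 pz [0.018 0.032 0.999] tcp [567.  164.9 237.9] open 43.8 F [ 0.1  0.1 -1.2]
[-0.3, 2.1, 0.3, np.float64(-0.008)]
mid [572.8 163.3 113.7]
```

View pics/ov16.png

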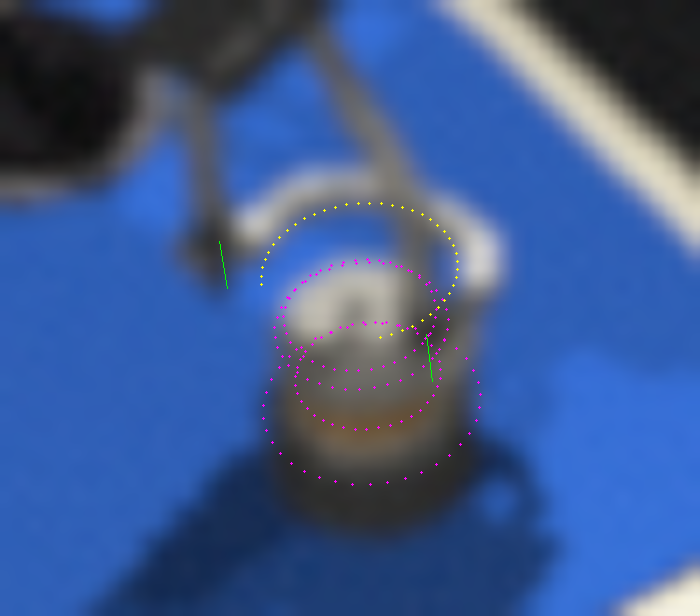

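Run:
```python
from h import *
import pickle
a,b=pickle.load(open('f1.pkl','rb'))
out=[]
for f,(ax) in((a,(.5733,.1655)),(b,(.5726,.1645))):
    u0=np.round(proj(f,[*ax,.09])).astype(int)-[14,14]; k=20
    c=cv2.resize(f['pixels'][u0[1]:u0[1]+29,u0[0]:u0[0]+20+0*u0[0]+0,::-1] if 0 else f['pixels'][u0[1]:u0[1]+29,u0[0]:u0[0]+19+0,::-1] if 0 else f['pixels'][u0[1]:u0[1]+28,u0[0]-5+5:u0[0]+28,::-1],None,fx=14,fy=20*0+14,interpolation=2);k=14
    c2=c.copy()
    for r,h2,col in((.0145,.103,(255,0,255)),(.0165,.100,(0,255,255)),(.021,.078,(0,255,0)),(.021,.06,(255,255,0))):
        for t in np.linspace(0,2*np.pi,50):
            u=(proj(f,[ax[0]+r*np.cos(t),ax[1]+r*np.sin(t),h2])-u0+.5)*k-.5; cv2.circle(c2,tuple(np.round(u).astype(int).tolist()),1,col,-1)
    out+=[np.hstack([c,c2])]
cv2.imwrite('pics/axc.png',cv2.resize(np.vstack(out),None,fx=.76,fy=.76))
```

```text
(no output)
```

View pics/axc.png

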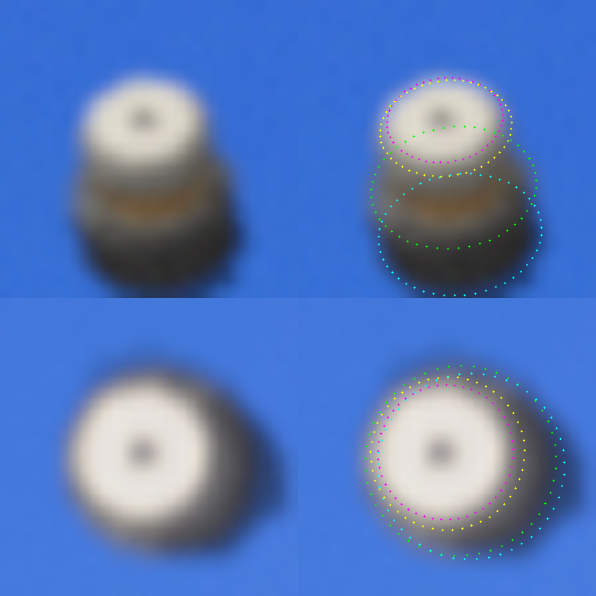

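Request:
move_arm(targets=[-1, -0.3, 2.2, 0, 0, -1, 0, 0, 0, 0])

```text
time: 19.5
tool_pos: [0.5666, 0.1671, 0.238]
tcp_rot: [-0.139, 0.99, 0.001, 0.014]
ft_force: [-0.3, 0.3, -2.6]
opening: 0.044
```

```bash
python3 pt.py 562 162.4 113 1.853; sed -i 's/((.0185,(0,255,255)),)/((.0185,(0,255,255)),(.0235,(0,200,0)))/; s/ax=(.5726,.1650)/ax=(.5731,.1656)/' ov.py; python3 -c "
from ov import *
take(17,[.57,.163,.105],50,40,14); ov(17)
im=cv2.imread('pics/side17.png');x0,y0,w,h,k=eval(open('pics/st17.txt').read())['box']
cv2.imwrite('pics/raw17.png',cv2.resize(im[y0:y0+h,x0:x0+w],None,fx=14,fy=14,interpolation=2))"
```

```text
t 19.5 tips [561.8 162.6 113.3] ang 1.845 pz [0.019 0.032 0.999] tcp [566.6 167.1 238. ] open 44.0 F [-0.3  0.3 -2.6]
[-0.1, -0.2, 0.3, np.float64(-0.008)]
mid [572.5 165.4 113.7]
```

View pics/ov17.png

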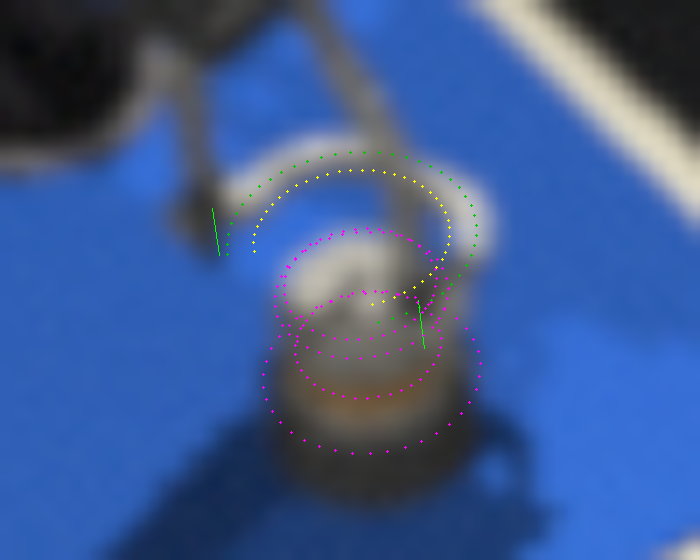

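View pics/raw17.png

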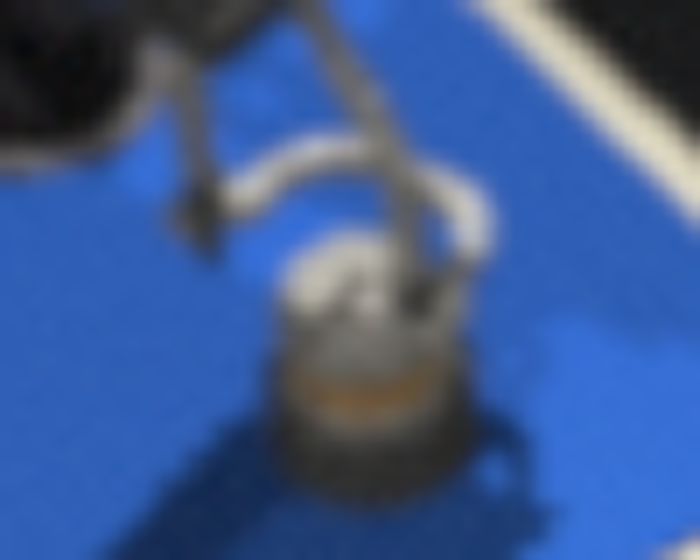

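Request:
move_arm(targets=[-1, 0, 0, 4, 0, -1, 0, 0, 3, 0, -1, 0, 0, 0, 0])

```text
time: 19.8
tool_pos: [0.5673, 0.1672, 0.2313]
tcp_rot: [-0.139, 0.99, 0.0, 0.015]
ft_force: [-0.3, 0.4, -1.8]
opening: 0.044
```

```bash
python3 pt.py 562.3 162.6 100 1.849
```

```text
t 19.8 tips [562.8 162.7 106.6] ang 1.845 pz [0.017 0.032 0.999] tcp [567.3 167.2 231.3] open 44.0 F [-0.3  0.4 -1.8]
[0.7, 0.1, 6.6, np.float64(-0.004)]
```

Request:
move_arm(targets=[-1, 0.5, 0, 2, 0, -1, 0.3, 0, 2, 0, -1, 0, 0, 0, 0])

```text
time: 20.05
tool_pos: [0.5665, 0.1669, 0.2268]
tcp_rot: [-0.139, 0.99, 0.0, 0.015]
ft_force: [0.1, -0.2, -2.0]
opening: 0.044
```

```bash
python3 pt.py 562.3 162.6 100 1.849;python3 -c "
from ov import *
take(18,[.57,.163,.1],50,40,14); ov(18)
im=cv2.imread('pics/side18.png');x0,y0,w,h,k=eval(open('pics/st18.txt').read())['box']
cv2.imwrite('pics/raw18.png',cv2.resize(im[y0:y0+h,x0:x0+w],None,fx=14,fy=14,interpolation=2))"
```

```text
t 20.05 tips [561.9 162.4 102.1] ang 1.845 pz [0.017 0.032 0.999] tcp [566.5 166.9 226.8] open 44.0 F [ 0.1 -0.2 -2. ]
[-0.3, 0.1, 2.1, np.float64(-0.004)]
mid [572.6 165.4 102.5]
```

View pics/raw18.png

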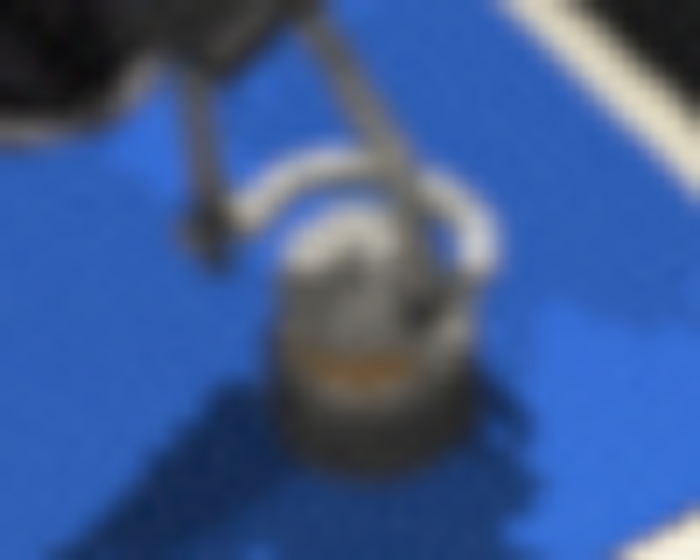

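Request:
move_arm(targets=[-1, -0.1, 0.2, 2.5, 0, -1, 0, 0, 2.5, 0, -1, 0, 0, 0, 0])

```text
time: 20.35
tool_pos: [0.5669, 0.1672, 0.2217]
tcp_rot: [-0.139, 0.99, 0.0, 0.015]
ft_force: [-1.0, -0.3, -1.0]
opening: 0.0441
```

```bash
python3 pt.py 562.3 162.6 86 1.849
```

```text
t 20.35 tips [562.4 162.7  97. ] ang 1.845 pz [0.016 0.032 0.999] tcp [566.9 167.2 221.7] open 44.1 F [-1.  -0.3 -1. ]
[0.5, 0.0, 11.0, np.float64(-0.004)]
```

Request:
move_arm(targets=[-1, 0.2, 0, 2.5, 0, -1, 0.1, 0, 2.5, 0, -1, 0, 0, 0, 0])

```text
time: 20.6
tool_pos: [0.5668, 0.1671, 0.2161]
tcp_rot: [-0.139, 0.99, 0.0, 0.015]
ft_force: [0.0, 0.0, -2.2]
opening: 0.044
```

```bash
python3 pt.py 562.3 162.6 86 1.849;python3 -c "
from ov import *
take(19,[.57,.163,.095],50,40,14); ov(19)
im=cv2.imread('pics/side19.png');x0,y0,w,h,k=eval(open('pics/st19.txt').read())['box']
cv2.imwrite('pics/raw19.png',cv2.resize(im[y0:y0+h,x0:x0+w],None,fx=14,fy=14,interpolation=2))"
```

```text
t 20.6 tips [562.3 162.6  91.4] ang 1.845 pz [0.016 0.032 0.999] tcp [566.8 167.1 216.1] open 44.0 F [ 0.   0.  -2.2]
[0.2, 0.1, 5.4, np.float64(-0.004)]
mid [572.9 165.6  91.8]
```

View pics/ov19.png

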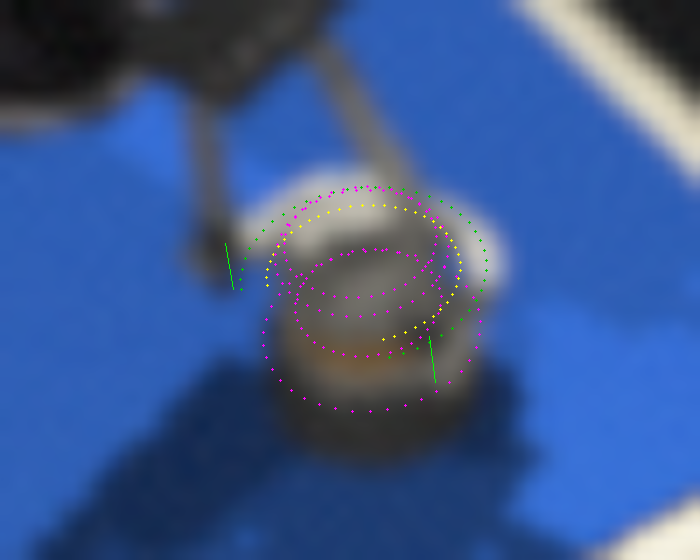

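View pics/raw19.png

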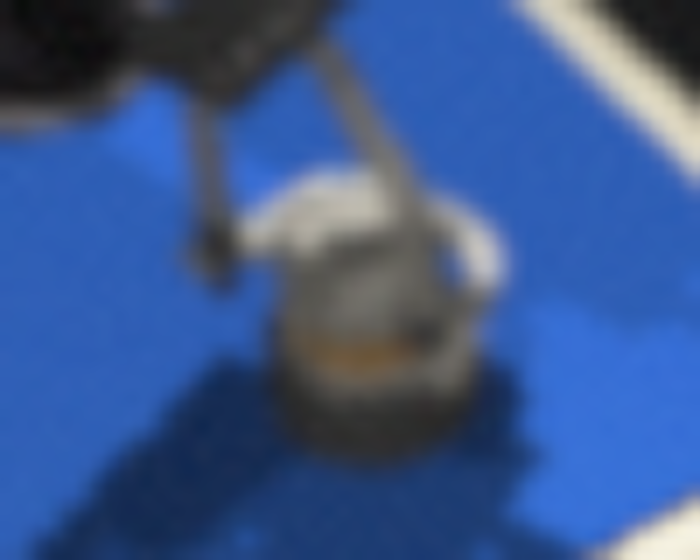

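Request:
move_arm(targets=[-1, 0.2, 0, 2.5, 0, -1, 0.1, 0, 2.5, 0, -1, 0, 0, 0, 0, -1, 0, 0, 0, 0])

```text
time: 20.98
tool_pos: [0.5668, 0.167, 0.2108]
tcp_rot: [-0.139, 0.99, 0.0, 0.015]
ft_force: [0.4, -0.5, -1.8]
opening: 0.044
```

```bash
python3 pt.py 562.3 162.6 85.5 1.849;python3 -c "
from ov import *
take(20,[.57,.163,.09],50,40,14); ov(20)
im=cv2.imread('pics/side20.png');x0,y0,w,h,k=eval(open('pics/st20.txt').read())['box']
cv2.imwrite('pics/raw20.png',cv2.resize(im[y0:y0+h,x0:x0+w],None,fx=14,fy=14,interpolation=2))
f=shot('side','x20'); 
for q in('clip_mid','groove','clip','pliers_tips','pliers_grip','pliers','clip_gap'): print(q,lm(f,q))
for z in(.08,.086,.092): print(proj(f,[.5731,.1656,z]))
t=now()[0]; print('tips',proj(f,t))
"
```

```text
t 20.98 tips [562.3 162.5  86.2] ang 1.845 pz [0.016 0.032 0.999] tcp [566.8 167.  210.8] open 44.0 F [ 0.4 -0.5 -1.8]
[0.0, 0.1, 0.7, np.float64(-0.004)]
mid [572.9 165.5  86.3]
clip_mid [(0.44, array([210.3, 184.3]))]
groove [(0.74, array([210.8, 185.1]))]
clip [(0.57, array([309.9, 309.2])), (0.55, array([208.8, 180.1]))]
pliers_tips [(0.61, array([291., 196.])), (0.59, array([205.7, 188.5]))]
pliers_grip [(0.93, array([200.1, 148.2]))]
pliers [(0.91, array([206.4, 167.1]))]
clip_gap [(0.47, array([203. , 193.4]))]
[210.00724973 186.59301909]
[209.80594722 185.09272556]
[209.60304372 183.58049997]
tips [207.36823398 187.60036241]
```

View pics/raw20.png

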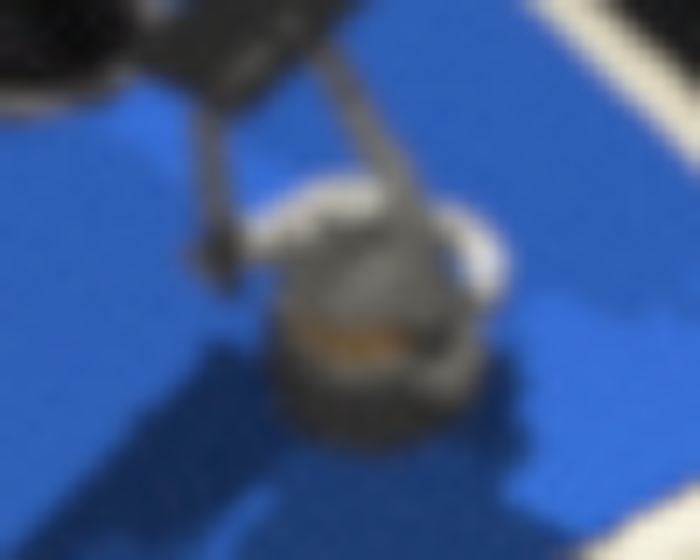

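View pics/ov20.png

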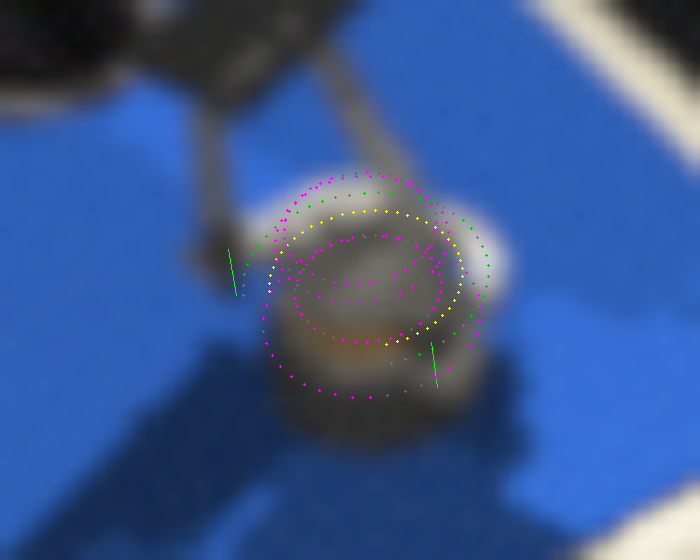

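Request:
move_arm(targets=[-1, 0, 0, 1.5, 0, -1, 0, 0, 1.5, 0, -1, 0, 0, 0, 0])

```text
time: 21.68
tool_pos: [0.567, 0.1671, 0.2079]
tcp_rot: [-0.139, 0.99, 0.0, 0.016]
ft_force: [-0.1, -0.9, -2.9]
opening: 0.0445
```

```bash
python3 pt.py 562.3 162.6 85.5 1.849
```

```text
t 21.68 tips [562.7 162.6  83.3] ang 1.845 pz [0.015 0.032 0.999] tcp [567.  167.1 207.9] open 44.5 F [-0.1 -0.9 -2.9]
[0.3, 0.1, -2.3, np.float64(-0.004)]
```

Request:
move_arm(targets=[-1, 0, 0, 1, 0, -1, 0, 0, 0, 0])

```text
time: 21.85
tool_pos: [0.5669, 0.1671, 0.2066]
tcp_rot: [-0.139, 0.99, 0.0, 0.015]
ft_force: [-0.1, -0.4, -2.1]
opening: 0.0442
```

```bash
python3 pt.py 562.3 162.6 85.5 1.849
```

```text
t 21.85 tips [562.5 162.6  81.9] ang 1.845 pz [0.016 0.032 0.999] tcp [566.9 167.1 206.6] open 44.2 F [-0.1 -0.4 -2.1]
[0.1, 0.1, -3.6, np.float64(-0.004)]
```

Request:
move_arm(targets=[-1, 0, 0, 1, 0, -1, 0, 0, 0, 0])

```text
time: 22.02
tool_pos: [0.567, 0.1671, 0.2055]
tcp_rot: [-0.139, 0.99, 0.0, 0.015]
ft_force: [-0.5, -0.6, -2.7]
opening: 0.0439
```

Request:
move_arm(targets=[-1, 0, 0, 1, 0, -1, 0, 0, 0, 0])

```text
time: 22.18
tool_pos: [0.5671, 0.1671, 0.2044]
tcp_rot: [-0.139, 0.99, 0.0, 0.015]
ft_force: [0.1, 0.6, -1.6]
opening: 0.0439
```

```bash
python3 pt.py 562.3 162.6 85.5 1.849
```

```text
t 22.18 tips [562.7 162.6  79.8] ang 1.845 pz [0.016 0.032 0.999] tcp [567.1 167.1 204.4] open 43.9 F [ 0.1  0.6 -1.6]
[0.2, 0.1, -5.8, np.float64(-0.004)]
```

Request:
move_arm(targets=[-1, 0, 0, 0.8, 0, -1, 0, 0, 0, 0, -1, 0, 0, 0, 0])

```text
time: 22.43
tool_pos: [0.5672, 0.1672, 0.2039]
tcp_rot: [-0.139, 0.99, 0.0, 0.016]
ft_force: [0.2, 0.6, -0.6]
opening: 0.0443
```

Request:
move_arm(targets=[-1, 0, 0, 0.8, 0, -1, 0, 0, 0, 0, -1, 0, 0, 0, 0])

```text
time: 22.68
tool_pos: [0.5677, 0.1673, 0.2037]
tcp_rot: [-0.139, 0.99, 0.0, 0.016]
ft_force: [-0.7, -0.8, -1.0]
opening: 0.044
```

Request:
move_arm(targets=[-1, 0, 0, -2.5, 0, -1, 0, 0, -2.5, 0, -1, 0, 0, 0, 0, -1, 0, 0, 0, 0])

```text
time: 23.02
tool_pos: [0.5672, 0.1672, 0.2087]
tcp_rot: [-0.139, 0.99, 0.0, 0.016]
ft_force: [1.1, -0.9, -3.3]
opening: 0.0443
```

```bash
python3 pt.py 562.3 162.6 85.0 1.849
```

```text
t 23.02 tips [562.9 162.7  84. ] ang 1.845 pz [0.015 0.032 0.999] tcp [567.2 167.2 208.7] open 44.3 F [ 1.1 -0.9 -3.3]
[0.6, 0.1, -1.0, np.float64(-0.004)]
```

Request:
move_arm(targets=[-1, 0.6, 0, -0.7, 0, -1, 0, 0, 0, 0, -1, 0, 0, 0, 0, -1, 0, 0, 0, 0])

```text
time: 23.35
tool_pos: [0.5664, 0.1669, 0.2093]
tcp_rot: [-0.139, 0.99, 0.0, 0.016]
ft_force: [-0.1, -0.6, -2.7]
opening: 0.0443
```

```bash
python3 pt.py 562.3 162.6 85.0 1.849;python3 -c "
from ov import *
take(21,[.57,.163,.09],50,40,14)
im=cv2.imread('pics/side21.png');x0,y0,w,h,k=eval(open('pics/st21.txt').read())['box']
cv2.imwrite('pics/raw21.png',cv2.resize(im[y0:y0+h,x0:x0+w],None,fx=14,fy=14,interpolation=2))
f=shot('side','x21')
for q in('clip_mid','groove','lock_grip'): print(q,lm(f,q))
k=proj(f,[.5813,.2882,.085]).astype(int);cv2.imwrite('pics/knob21.png',cv2.resize(f['pixels'][k[1]-20:k[1]+25,k[0]-25:k[0]+30,::-1],None,fx=10,fy=10,interpolation=2))
"
```

```text
t 23.35 tips [562.1 162.4  84.6] ang 1.845 pz [0.015 0.032 0.999] tcp [566.4 166.9 209.3] open 44.3 F [-0.1 -0.6 -2.7]
[-0.3, 0.2, -0.4, np.float64(-0.004)]
clip_mid [(0.47, array([212.6, 185.8]))]
groove [(0.69, array([209.6, 182.6]))]
lock_grip [(0.57, array([183.4, 166.3]))]
```

View pics/raw21.png

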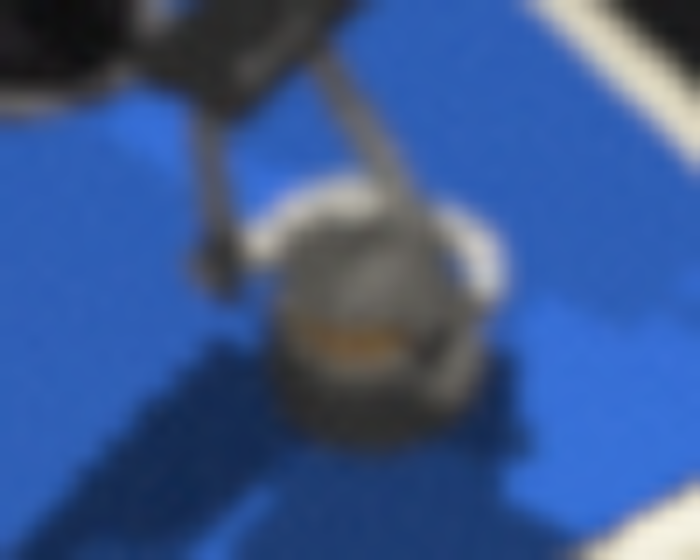

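View pics/knob21.png

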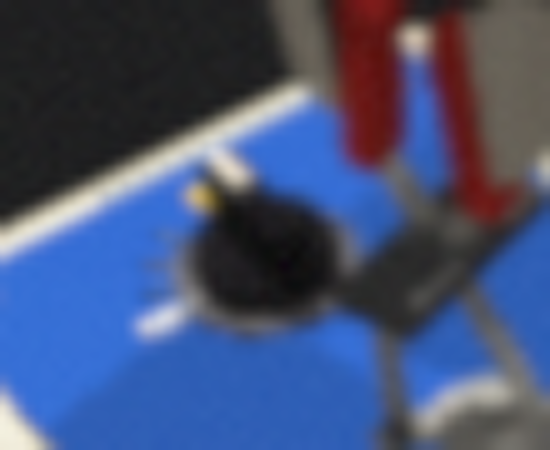

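```bash
python3 -c "
from bench import bot
print(bot.job_done()); s=bot.read_state(); print(s['time'],s['tool_pos'],s['opening'],s['ft_force'])"
```

```text
the job is handed in; nothing more can be done
None
the job is handed in; nothing more can be done
```

I handed the job in at about 23.5 s; no verdict came back. The knob is at the yellow mark, and the pliers are holding the clip spread around the axle at the groove.

- **Knob:** I turned it until the gripper was about 0.005 rad from the yellow-mark direction. The top picture taken right after, and the last side picture, both show the pointer on the mark.
- **Pick-up:** I took the pliers from the cradle, put the tips in the clip gap and squeezed. On the first lowering the tips drifted about 4 mm and probably touched the stand lightly, so I backed off and realigned. The lift picture shows the clip spread on the pliers and off the stand.
- **Placing:** The clip went down over the axle with no visible contact force. I lowered it until it touched the hub, where the height matched my estimate to within about 0.5 mm. I then raised it about 5 mm, which puts the clip roughly 0–1 mm below the groove's mid height.
- **Last checks:**
  - My position estimate has the clip within about 1 mm of the axle's centre.
  - The wrist force was only about the weight of the pliers and clip.
  - The opening was 44.3 mm, close to the 43 mm stop.
  - The pliers' tilt was about 0.035 rad.

The top camera could not see the clip at the axle, so its sideways position rests on the side camera and the pliers model. In the last picture the networks placed the clip and groove about 4 pixels apart. Shortly before, and about 1.5 mm higher, they agreed to within 1 pixel. I put that down to detection noise because nothing else had changed.

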